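# Pack the kiln props and pin the box shut

## Robot

A 7-joint arm with a two-finger parallel gripper is mounted at the origin on the work surface. World frame = base frame: x ahead of the robot, y to its left, z up, the work surface at z = 0. Lengths are in m, angles in rad, forces in N, time in s.
With the tool pointing down it reaches from about 0.4 to 0.85 m from the base axis. Payload 4.5 kg.
Tool frame: the origin (TCP) lies between the finger pads; the fingertips stand ctrl.tip_reach ahead of it and the grasp point (between the pads) is the TCP (ctrl.tip_reach is the distance from the TCP to the fingertips, in m); z points along the fingers, y is the direction in which the jaws open and shut (so a half turn about z gives the same grasp; the last joint's range is limited). The gripper opens to 85 mm and grips with 20 to 120 N. Pads are 22 mm wide; open, the fingers measure 114 mm over their backs; the gripper's body (76 mm by 85 mm) begins 54 mm behind the grasp point. The pads swing forward as they close: fully open they stand 13 mm farther back than shut.
Start: joints at [-1.203, 0.689, -0.195, 1.565, 0.157, 0.902, -0.215], TCP at [0.205, 0.591, 0.221] pointing down, gripper open.
Joint ranges: [-3.01, 3.01], [-0.46, 2.08], [-1.47, 1.51], [0.13, 2.56], [-1, 4.14], [0.04, 2.09], [-2.66, 2.66]. Speed limits (rad/s): [2.57, 2.57, 3.14, 3.14, 3.14, 3.14, 3.14].

## Interface

Orientations are given as a unit quaternion [x, y, z, w].
In Python, from plant import ctrl gives the robot as it stands.
- The arm moves only by the tool apply_moves, never from a script. Its arguments are lists of equal length, an entry for each row: "delta_rot": the turn, a rotation vector about the tool's x, y, z in degrees, a list of three; "offset": the shift along the tool's x, y, z in m, a list of three; "grip": the finger opening in m, from 0 to 0.0854. In form: {"delta_rot": [[rx, ry, rz], ...], "offset": [[x, y, z], ...], "grip": [grip, ...]}. A call has 1 to 12 rows; each row is the pose to reach, as a shift and turn from the pose commanded when the call began, along the tool's axes at that moment; what a row does not reach only later rows make up. A row lasts 1/8 s, in which the tool goes at most 62.5 mm and 10.7 degrees, less where a joint would pass 70% of its speed; a pose out of reach is approached as far as the arm can. A call with a gripper value outside its range is refused whole. The fingers move at their own pace and stop on an object; "squeeze" is the grip in N (left out, the last holds). Time passes only in rows, so rows that repeat a pose let the fingers close. It gives the time, the measured TCP pose, the force and the opening at its end, in the units of the state.
- ctrl.read_state(): the state, without advancing time (a new reading comes with each control period).
- ctrl.snapshot(name): name is "scene" or "top"; returns a dict with "img" (384x512x3 uint8, blue, green, red), "fovy" (degrees; the focal length in pixels is half the picture's height over the tangent of half this angle, whatever the lens; pixels are square), "cx", "cy" (the principal point, pixels), "dist" ([k1, k2, p1, p2, k3] as OpenCV has them; the pictures are not rectified), "extrinsics" (4x4, takes a point from camera to world coordinates). Camera axes: x right, y down, z forward; pixel columns grow to the right and rows downward; lengths in m; the calibration is good to about 2 mm. A picture is of the moment at which its call begins. There is no depth.
- ctrl.hand_in(): hands the job in, once; it reports no verdict.
Trained networks look in the newest picture that a camera, given by its name, has taken for a name from the list of things; names that differ only in an ending like _2 or _b are one class to them, and where a whole thing is asked for, a point or a joint stands for the part that bears it (a point fixed in the world has none). Each returns a list of dicts, best first, with "score" (0 to 1); they miss things now and then, are a little off and sometimes report something else, mostly with a low value. They report only what shows in the picture. A call takes as long as a camera call. They do not tell look-alikes from the thing itself.
- ctrl.boxes_of(query, camera): "box" ([left, top, right, bottom] in pixels, round what is visible of it).
- ctrl.outline_of(query, camera): "pixels" (384x512 bool, what is visible of it) and "box" ([left, top, right, bottom] in pixels, round what is visible of it).
The state is a dict: "clock": time; "joint_positions": joint angles; "joint_velocities": joint speeds; "joint_torque": joint torques, N m; "position": TCP position; "eef_rot": TCP orientation; "wrist_force": force on the tool from outside, world axes, zero at the start; "torque": the same for the moment, N m; "width": finger opening in m.
Only numpy, scipy, OpenCV 4.12 (cv2) and the standard library are available. Lean on these libraries where they do the work, as an engineer would, in place of code of your own. Each camera call takes 0.05 s, during which the arm holds its last target. There are 200 camera calls.

## Task

Pack all the loose square kiln props from the table into the open wooden box, then swing the box's lid fully shut so that its tab drops inside the front rim. After that take the round mallet and, striking with the flat end of its head and not with the gripper, drive both sprung pins in the lid fully home, then stand the mallet back upright on its cork pad. Leave the other things on the table where they are.

Things in the scene. Friction and masses are not known exactly. Their poses are not given: they have to be found in the camera images.
- box: fixed open wooden box, 280 mm (its x) x 220 mm (its y) x 80 mm high, walls and floor 10 mm thick (inside 260 x 200 mm, 70 mm deep). Origin: centre of its underside; z up. Its lid is hinged along the top of its +y wall; its front is the -y side, which carries outside two dark wooden socket blocks (44 x 34 mm, 78 mm high, at x = -105 and +105 mm) for the pins
- lid (a joint): angle of the lid about its hinge, rad: 0 shut and flat on the box, about 1.57 upright, up to 2.0 leaning back. A stiff hinge (0.8 N m): the lid stays where it is left and needs 2 to 7 N at its free edge. The lid is a 280 x 255 x 12 mm board from the hinge line to 35 mm beyond the front wall; a steel tab 90 mm wide and 5 mm thick reaches 16 mm below it, just inside the front wall's rim when shut
- lid_hinge (a point): middle of the hinge line, at the lid's underside (box frame: y +110, z +80 mm). When shut the lid extends from here along the box's -y; opening lifts its free edge up and then over to +y
- lid_edge (a point): middle of the lid's free edge on its outer (upper when shut) face, 255 mm from the hinge line; z is the lid's outward normal. The outer face is bare between the two pins
- pin_near (a joint): how far the pin nearer the robot (lid x -105 mm) is driven, m: 0 fully up, 0.025 fully home, its head down on the lid. It grips by friction with a light return spring: 10 to 13 N to move, and it stays where it is left
- pin_far (a joint): the same for the other pin (lid x +105 mm)
- pin_near_top (a point): centre of the top of the near pin's flat steel head (34 mm across, 8 mm thick); the head's top is 33 mm above the lid's outer face when up, 8 mm when home. 17 mm in from the lid's free edge
- pin_far_top (a point): the same for the far pin
- mallet: round wooden mallet standing upright on the flat end of its head: dark head about 70 mm across and 80 mm high, then a pale coaxial handle 28 mm across up to 165 mm. 0.3 to 0.5 kg. Origin: centre of the flat striking face underneath; z up along the handle
- pad: fixed cork pad 110 x 110 x 8 mm on which the mallet stands; origin: centre of its underside, its top 8 mm higher
- prop1: square ceramic kiln prop (buff, hollow-looking brick bar 40 x 70 x 40 mm, 0.16 kg) lying on the table; some of the five may be absent. Origin: centre of its underside; y along its 70 mm length, z up, so it is gripped across the 40 mm along its x
- prop2: square ceramic kiln prop (buff, hollow-looking brick bar 40 x 70 x 40 mm, 0.16 kg) lying on the table; some of the five may be absent. Origin: centre of its underside; y along its 70 mm length, z up, so it is gripped across the 40 mm along its x
- prop3: square ceramic kiln prop (buff, hollow-looking brick bar 40 x 70 x 40 mm, 0.16 kg) lying on the table; some of the five may be absent. Origin: centre of its underside; y along its 70 mm length, z up, so it is gripped across the 40 mm along its x
- prop4: square ceramic kiln prop (buff, hollow-looking brick bar 40 x 70 x 40 mm, 0.16 kg) lying on the table; some of the five may be absent. Origin: centre of its underside; y along its 70 mm length, z up, so it is gripped across the 40 mm along its x
- prop5: square ceramic kiln prop (buff, hollow-looking brick bar 40 x 70 x 40 mm, 0.16 kg) lying on the table; some of the five may be absent. Origin: centre of its underside; y along its 70 mm length, z up, so it is gripped across the 40 mm along its x
- bowl: small yellow plastic bowl, 100 mm across; not part of the job
- jar: glaze jar 90 mm high; not part of the job
- rollingpin: wooden rolling pin; not part of the job
- cup: terracotta cup; not part of the job
- paddle: flat wooden clay paddle, 14 mm thick; not part of the job
- pot: white glazed bowl; not part of the job
Mind the look-alikes: they are no part of the job. What is shaped like the prop4 but blue, purple or yellow is not meant.

How it is judged:
On the way, in this order (a step that is already met when the one before it is completed fails the run):
1. all the props are in the open box (x of prop1 in the frame of box between -0.13 and 0.13 m and y of prop1 in the frame of box between -0.1 and 0.1 m and z of each of prop1, prop2, prop3, prop4, prop5 in the frame of box below 0.075 m and x of prop2 in the frame of box between -0.13 and 0.13 m and y of prop2 in the frame of box between -0.1 and 0.1 m and x of prop3 in the frame of box between -0.13 and 0.13 m and y of prop3 in the frame of box between -0.1 and 0.1 m and x of prop4 in the frame of box between -0.13 and 0.13 m and y of prop4 in the frame of box between -0.1 and 0.1 m and x of prop5 in the frame of box between -0.13 and 0.13 m and y of prop5 in the frame of box between -0.1 and 0.1 m and value of joint lid above 1 rad), for 0.2 s.
2. the lid is shut, its tab behind the rim, before the pins are driven (value of joint lid below 0.03 rad and value of joint each of pin_near, pin_far below 0.015 m), for 0.2 s.
3. both pins are driven home with the mallet (value of joint each of pin_near, pin_far above 0.021 m and value of joint lid below 0.03 rad and height (world z) of mallet above 0.07 m and (horizontal distance between mallet and pin_near_top below 0.05 m or horizontal distance between mallet and pin_far_top below 0.05 m)), for 0.1 s.
At the end, for the whole second after the job is handed in: every prop present lies inside the box, the lid is shut (within 0.03 rad), both pins are at least 21 of their 25 mm down, and the mallet stands upright and at rest on the cork pad, within 35 mm of its centre (x of prop1 in the frame of box between -0.13 and 0.13 m and y of prop1 in the frame of box between -0.1 and 0.1 m and z of each of prop1, prop2, prop3, prop4, prop5 in the frame of box below 0.075 m and x of prop2 in the frame of box between -0.13 and 0.13 m and y of prop2 in the frame of box between -0.1 and 0.1 m and x of prop3 in the frame of box between -0.13 and 0.13 m and y of prop3 in the frame of box between -0.1 and 0.1 m and x of prop4 in the frame of box between -0.13 and 0.13 m and y of prop4 in the frame of box between -0.1 and 0.1 m and x of prop5 in the frame of box between -0.13 and 0.13 m and y of prop5 in the frame of box between -0.1 and 0.1 m and value of joint lid below 0.03 rad and value of joint each of pin_near, pin_far above 0.021 m and horizontal distance between mallet and pad below 0.035 m and angle between mallet's own z axis and vertical below 0.1 rad and z of mallet in the frame of pad below 0.015 m and linear speed of mallet below 0.03 m/s); the robot touches nothing.
It fails at once if a pin is pushed by the fingers instead of the mallet (contact force between the fingers and pin_near above 4 N or contact force between the fingers and pin_far above 4 N).
It fails at once if another thing on the table is shifted more than 50 mm (distance of any of bowl, jar, rollingpin, cup, paddle, pot from where it was at the start of the episode above 0.05 m).
Of prop1, prop2, prop3, prop4, prop5 only 3 to 5 are there at a start; the rules pass over those that are not, and their reading is None.
At some moment in a run one of prop1, prop2, prop3, prop4, prop5 may be knocked a few centimetres aside while the robot is not near it.
It also fails if it takes over 208 s, if anything falls off the work surface, if the arm or the gripper's body presses on something with over 40 N, if the wrist force passes 120 N, or if a joint passes its speed limit or range.

## Working session

There is one attempt and no reset: what is moved stays moved. The work goes in short steps, Python scripts to look and compute and a tool call to move; the robot and the scene stay as the last step left them, time stands still between calls to the robot, and variables do not carry over. Pictures are saved under pics/ and viewed, on a budget of 14 in all, crops included, one or two more only if the job needs it, and the job is handed in when it is done.

Besides the shell and the picture viewer there is one more tool, called after "Call:" as a command line: name --argument value ..., lists and objects as JSON in quotes. apply_moves: Moves the arm, as the interface text tells. Its arguments: {"type":"object","properties":{"delta_rot":{"type":"array","items":{"type":"array","items":{"type":"number"}}},"offset":{"type":"array","items":{"type":"array","items":{"type":"number"}}},"grip":{"type":"array","items":{"type":"number"}},"squeeze":{"type":"number"}},"required":["delta_rot","offset","grip"]}

```bash
mkdir -p pics; ls; python3 - <<'E'
from plant import ctrl
import cv2
for n in("scene","top"):
    s=ctrl.snapshot(n); cv2.imwrite(f"pics/{n}0.png",s["img"]); print(n,s["fovy"],s["cx"],s["cy"],s["dist"],s["extrinsics"])
print(ctrl.read_state(),ctrl.tip_reach)
E
```

```text
pics
scene 46.411514633406355 253.03845070075306 189.28641979239612 [-0.06129259  0.          0.          0.          0.        ] [[ 0.42608039  0.70006597 -0.57302979  1.35085523]
 [ 0.90465914 -0.33451843  0.26398724 -0.36030154]
 [-0.00688054 -0.63087642 -0.77585282  1.21419994]
 [ 0.          0.          0.          1.        ]]
top 47.524924028338475 250.7322373070888 187.69484087657025 [0.03658102 0.         0.         0.         0.        ] [[-0.02685794 -0.99026387  0.13658743  0.34433146]
 [-0.99958723  0.02799868  0.00643711  0.02225247]
 [-0.01019871 -0.13635816 -0.99060711  1.4246907 ]
 [ 0.          0.          0.          1.        ]]
{'clock': 0.1, 'joint_positions': array([-1.20321727,  0.68993569, -0.19453592,  1.56626582,  0.15725182,
        0.90249982, -0.21510524]), 'joint_velocities': array([ 0.00058668, -0.0006399 , -0.00102316, -0.00088947,  0.00089281,
       -0.0005876 ,  0.00089872]), 'joint_torque': array([-3.32944539e-03, -5.40599120e+01, -1.27141424e+00, -1.58985490e+01,
        9.41721926e-03,  4.39486539e-03, -1.81120058e-06]), 'position': array([0.2045802 , 0.58991195, 0.22023558]), 'eef_rot': array([ 1.66087941e-01,  9.86110569e-01, -8.54734545e-04, -1.05501087e-04]), 'wrist_force': array([ 0.04696095, -0.34162572, -0.75366767]), 'torque': array([ 0.06205464, -0.02974895,  0.005001  ]), 'width': 0.08581997721976632} 0.019
```

View pics/scene0.png

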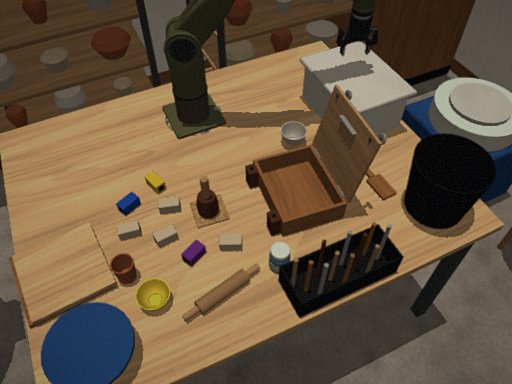

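View pics/top0.png

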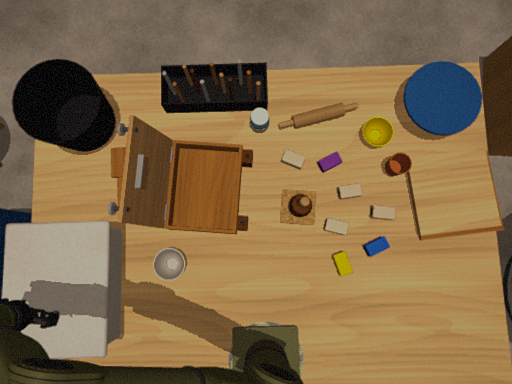

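```bash
cat > h.py <<'E'
import numpy as np, cv2
from scipy.optimize import minimize
from plant import ctrl
def cam(n):
    s=ctrl.snapshot(n); f=192/np.tan(np.radians(s["fovy"]/2))
    s["K"]=np.array([[f,0,s["cx"]],[0,f,s["cy"]],[0,0,1]]); s["W"]=np.linalg.inv(s["extrinsics"]); return s
def proj(s,P):
    return cv2.projectPoints(np.asarray(P,float).reshape(-1,1,3),cv2.Rodrigues(s["W"][:3,:3])[0],s["W"][:3,3],s["K"],np.array(s["dist"]))[0][:,0]
def ray(s,uv,z):
    p=cv2.undistortPoints(np.array([[uv]],float),s["K"],np.array(s["dist"]))[0,0]
    d=s["extrinsics"][:3,:3]@[p[0],p[1],1]; o=s["extrinsics"][:3,3]; return o+d*(z-o[2])/d[2]
def corners(x,y,a,sx,sy,z0,z1):
    c,q=np.cos(a),np.sin(a)
    return np.array([[x+c*i*sx/2-q*j*sy/2,y+q*i*sx/2+c*j*sy/2,z] for i in(-1,1) for j in(-1,1) for z in(z0,z1)])
def iouloss(p,views,S=4):
    L=0
    for s,m in views:
        h=cv2.convexHull(proj(s,corners(p[0],p[1],p[2],*p[3])).astype(np.float32))
        b=cv2.boundingRect(np.argwhere(m)[:,::-1].astype(np.int32)); x0,y0=b[0]-8,b[1]-8; w,hh=b[2]+16,b[3]+16
        M=np.zeros((384,512),np.uint8);M[m]=1
        M=cv2.copyMakeBorder(M,20,20,20,20,cv2.BORDER_CONSTANT)[y0+20:y0+20+hh,x0+20:x0+20+w]
        M=cv2.resize(M,None,fx=S,fy=S,interpolation=cv2.INTER_NEAREST)
        R=np.zeros_like(M); cv2.fillConvexPoly(R,np.round(((h[:,0]-[x0,y0]+.5)*S-.5)*16).astype(np.int32),1,shift=4)
        L+=1-(M&R).sum()/max(1,(M|R).sum())
    return L/len(views)
def fit(x,y,views,dims=(.04,.07,0,.04)):
    best=None
    for a in np.radians(range(-90,90,30)):
        r=minimize(lambda p:iouloss([p[0],p[1],p[2],dims],views),[x,y,a],method="Nelder-Mead",options=dict(initial_simplex=[[x,y,a],[x+.01,y,a],[x,y+.01,a],[x,y,a+.3]],maxfev=120))
        if best is None or r.fun<best.fun: best=r
    return best
def props(S):
    out={}
    for n,s in S.items():
        out[n]=[]
        for o in ctrl.outline_of("prop1",n):
            m=o["pixels"].astype(bool); hsv=cv2.cvtColor(s["img"],cv2.COLOR_BGR2HSV)[m]
            if m.sum()<30: continue
            uv=np.argwhere(m).mean(0)[::-1]
            out[n].append((m,ray(s,uv,.02),np.median(hsv,0),o["score"],uv))
    return out
def findprops(S,show=True):
    o=props(S); res=[]
    for m,c,hsv,sc,uv in o["top"]:
        if show: print("cand",uv.round(),c.round(3),hsv,round(sc,2))
        if hsv[1]>110: continue
        v=[(S["top"],m)]
        for m2,c2,h2,_,_ in o["scene"]:
            if np.hypot(*(c2-c)[:2])<.025 and h2[1]<110: v.append((S["scene"],m2)); break
        r=fit(c[0],c[1],v); a=(np.degrees(r.x[2])+90)%180-90
        print("prop xy",r.x[:2].round(4),"yaw",round(a,1),"loss",round(r.fun,3),"views",len(v),round(sc,2)); res.append((r.x[0],r.x[1],a))
    return res
E
python3 - <<'E'
from h import *
S={n:cam(n) for n in("top","scene")}
findprops(S)
for q in("mallet","pad"):
    for n in S:
        for o in ctrl.outline_of(q,n)[:2]:
            m=o["pixels"].astype(bool); uv=np.argwhere(m).mean(0)[::-1]; print(q,n,uv.round(1),o["score"],o["box"],ray(S[n],uv,.008 if q=="pad" else .06).round(4))
ims=[]
for n in S:
    im=S[n]["img"].copy()
    im=cv2.resize(im,None,fx=3,fy=3,interpolation=cv2.INTER_CUBIC)
    ims.append(im[120*3:250*3,105*3:265*3] if n=="top" else im[80*3:240*3,235*3:390*3])
h=600
cv2.imwrite("pics/a_top.png",ims[0][:390*2]if 0 else cv2.resize(ims[0],(738,600)))
cv2.imwrite("pics/a_sc.png",cv2.resize(ims[1],(581,600)))
for q in("box","lid"):
  for n in S:
    for o in ctrl.outline_of(q,n)[:2]: print(q,n,o["score"],o["box"],o["pixels"].sum())
for q in("pin_near_top","pin_far_top"):
  for n in S:
    for o in ctrl.boxes_of(q,n)[:3]: print(q,n,o["score"],o["box"])
E
```

```text
cand [292. 159.] [ 0.63  -0.108  0.02 ] [ 19.  82. 178.] 0.88
prop xy [ 0.6311 -0.1075] yaw -22.8 loss 0.124 views 2 0.88
cand [349. 191.] [ 0.519 -0.286  0.02 ] [ 19.  83. 177.] 0.86
prop xy [ 0.5188 -0.2865] yaw 7.8 loss 0.116 views 2 0.86
cand [382. 212.] [ 0.447 -0.389  0.02 ] [ 18.  86. 177.] 0.82
prop xy [ 0.4472 -0.3883] yaw -7.5 loss 0.089 views 2 0.82
cand [376. 246.] [ 0.34  -0.361  0.02 ] [108. 202. 138.] 0.59
cand [335. 226.] [ 0.407 -0.236  0.02 ] [ 19.  80. 177.] 0.58
prop xy [ 0.4067 -0.2358] yaw -15.7 loss 0.071 views 2 0.58
cand [329. 161.] [ 0.617 -0.227  0.02 ] [147. 153. 117.] 0.58
cand [341. 263.] [ 0.29  -0.248  0.02 ] [ 27. 255. 177.] 0.55
cand [143. 175.] [0.59  0.381 0.02 ] [ 15. 157.  91.] 0.22
mallet top [299.8 205. ] 0.71 [292.9, 195.5, 312.3, 215.7] [ 0.4735 -0.1212  0.06  ]
mallet top [397.9 164.3] 0.22 [384.8, 153.5, 410.4, 176.0] [ 0.5939 -0.4355  0.06  ]
mallet scene [207.1 200. ] 0.75 [199.3, 176.6, 219.4, 220.3] [ 0.4746 -0.1222  0.06  ]
mallet scene [293.2 132.5] 0.65 [278.1, 125.7, 307.0, 143.8] [0.317  0.2825 0.06  ]
pad top [296.5 207.8] 0.64 [280.8, 192.3, 318.7, 225.3] [ 0.4693 -0.1155  0.008 ]
pad scene [210.5 214. ] 0.72 [187.8, 193.0, 229.7, 228.5] [ 0.4947 -0.1228  0.008 ]
pad scene [382.3 137.6] 0.47 [378.7, 131.0, 385.6, 141.8] [0.4426 0.6076 0.008 ]
box top 0.58 [110.4, 116.4, 252.3, 232.8] 11580
box top 0.48 [153.2, 249.8, 183.1, 282.0] 841
box scene 0.92 [244.1, 83.8, 386.8, 237.8] 10389
lid top 0.62 [110.2, 112.5, 173.8, 231.8] 4777
lid top 0.59 [118.0, 121.9, 133.6, 133.3] 102
lid scene 0.85 [311.6, 86.0, 384.9, 202.7] 4512
pin_near_top top 0.65 [293.1, 194.5, 313.0, 217.9]
pin_near_top top 0.5 [108.1, 201.4, 118.1, 214.2]
pin_near_top scene 0.46 [337.9, 89.1, 354.9, 103.6]
pin_far_top top 0.7 [117.4, 125.8, 139.3, 138.0]
```

View pics/a_top.png

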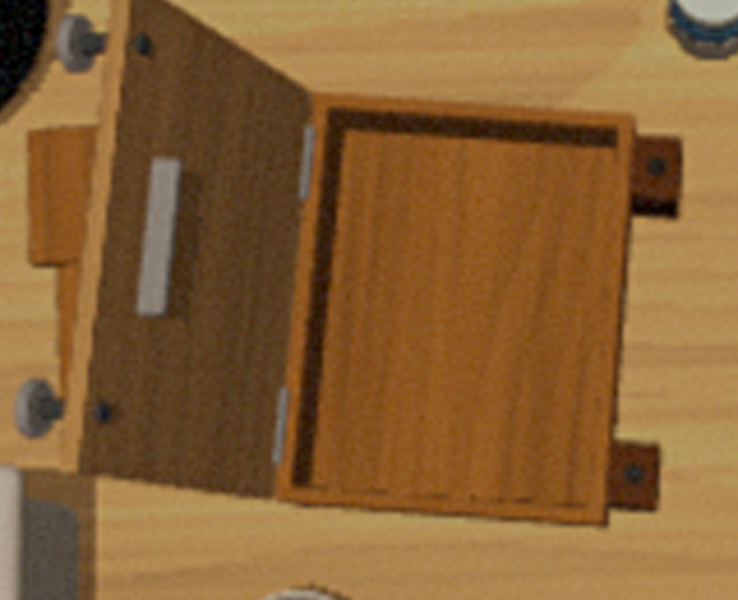

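View pics/a_sc.png

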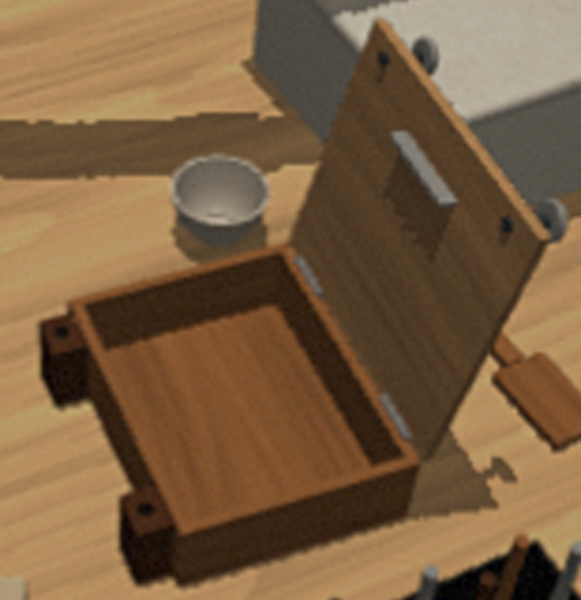

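```bash
cat > bf.py <<'E'
from h import *
from scipy.optimize import least_squares
S={n:cam(n) for n in("top","scene")}
T=lambda p:np.array(p)/4.614+[105,120]
C=lambda p:np.array(p)/3.749+[235,80]
loc=np.array([[.14,.11,.08],[.14,-.11,.08],[-.14,-.11,.08],[-.14,.11,.08]])
t=[T(p)-.5 for p in[(312,95),(634,115),(607,523),(275,495)]]
c=[C(p)-.5 for p in[(415,462),(178,530),(72,302),(285,250)]]
def w(p,L):
    a=p[2];R=np.array([[np.cos(a),-np.sin(a),0],[np.sin(a),np.cos(a),0],[0,0,1]]);return np.asarray(L)@R.T+[p[0],p[1],0]
f=lambda p:np.r_[(proj(S["top"],w(p,loc))-t).ravel(),(proj(S["scene"],w(p,loc))-c).ravel()]
r=least_squares(f,[.52,.23,0]);p=r.x;print(p.round(4),np.degrees(p[2]),f(p).round(1))
def lidpt(th,x,d,n): # d along lid, n outward normal offset from underside
    return [x,.11-d*np.cos(th)+n*np.sin(th),.08+d*np.sin(th)+n*np.cos(th)]
# inner face corner near (top crop 78,472) ; scene: pin undersides
g=lambda th:np.r_[proj(S["top"],w(p,[lidpt(th[0],-.14,.255,0)]))[0]-T((78,472)),(proj(S["scene"],w(p,[lidpt(th[0],-.105,.238,0),lidpt(th[0],.105,.238,0)]))-[C((384,60)),C((506,226))]).ravel()]
q=least_squares(g,[1.7]);print("lid",q.x,g(q.x).round(1))
E
python3 bf.py
```

```text
[ 0.5414  0.1764 -0.1024] -5.865348167532857 [ 1.2 -1.   0.8 -0.4 -0.5  0.1  0.2  0.8  1.5 -0.   0.6  1.  -1.2 -0.9
  0.3 -2.3]
lid [1.78956618] [-0.2 -0.8 -0.2 -0.9 -0.2 -0.9]
```

```bash
cat > pl.py <<'E'
import numpy as np
from scipy.spatial.transform import Rotation as R
from plant import ctrl
BX,BY,BA=.5414,.1764,-.1024
def bw(x,y,z=0):
    c,s=np.cos(BA),np.sin(BA); return np.array([BX+c*x-s*y,BY+s*x+c*y,z])
def down(h):  # tool z down, tool y heading h (deg)
    h=np.radians(h); y=np.array([np.cos(h),np.sin(h),0]); z=np.array([0,0,-1.]); return R.from_matrix(np.c_[np.cross(y,z),y,z])
def plan(wps):
    st=ctrl.read_state(); p=st["position"]; q=R.from_quat(st["eef_rot"]); lp,lq=p,q
    y=q.as_matrix()[:,1]; print("now",p.round(4),"heading",np.degrees(np.arctan2(y[1],y[0])).round(1),"w",round(st["width"],4),"F",st["wrist_force"].round(1),"t",st["clock"])
    for w in wps:
        t=np.array(w[:3]); g=w[3] if isinstance(w[3],R) else down(w[3])
        o=q.inv().apply(t-p); r=(q.inv()*g).as_rotvec(degrees=True)
        n=max(np.linalg.norm(t-lp)/.0625,(lq.inv()*g).magnitude()*57.3/10.7); lp,lq=t,g
        print("off",[float(v) for v in o.round(3)],"rot",[float(v) for v in r.round(1)],"rows %.1f"%n)
E
python3 -c "
from pl import *
plan([(.29,.33,.3,45),(.40,0,.3,0),(.407,-.236,.2,-15.7),(.407,-.236,.025,-15.7)])"
```

```text
now [0.2047 0.5905 0.221 ] heading 70.9 w 0.0854 F [ 0.2 -0.6 -0.3] t 1.0
off [-0.166, -0.218, -0.079] rot [0.0, -0.0, 25.9] rows 4.6
off [-0.378, -0.494, -0.079] rot [0.0, -0.0, 70.9] rows 5.6
off [-0.462, -0.715, 0.021] rot [0.0, -0.0, 86.6] rows 4.1
off [-0.462, -0.715, 0.196] rot [0.0, -0.0, 86.6] rows 2.8
```

Call:
apply_moves --delta_rot '[[0, 0, 10], [0, 0, 20], [0, 0, 26], [0, 0, 26], [0, 0, 26], [0, 0, 36], [0, 0, 46], [0, 0, 56], [0, 0, 66], [0, 0, 71], [0, 0, 71], [0, 0, 71]]' --offset '[[-0.04, -0.05, -0.079], [-0.08, -0.1, -0.079], [-0.12, -0.16, -0.079], [-0.166, -0.218, -0.079], [-0.166, -0.218, -0.079], [-0.2, -0.263, -0.079], [-0.24, -0.315, -0.079], [-0.28, -0.367, -0.079], [-0.32, -0.42, -0.079], [-0.36, -0.47, -0.079], [-0.378, -0.494, -0.079], [-0.378, -0.494, -0.079]]' --grip '[0.085, 0.085, 0.085, 0.085, 0.085, 0.07, 0.07, 0.07, 0.07, 0.07, 0.07, 0.07]' --squeeze 40

```text
clock: 2.5
position: [0.4009, -0.0033, 0.3003]
eef_rot: [0.71, 0.704, 0.0, 0.001]
wrist_force: [0.3, 0.5, 0.2]
width: 0.0701
```

```bash
python3 -c "
from pl import *
from h import *
S={n:cam(n) for n in('top','scene')}
findprops(S,False)
plan([(.407,-.236,.15,-15.7),(.407,-.236,.025,-15.7),(.407,-.236,.26,-15.7)])"
```

```text
prop xy [ 0.448  -0.3884] yaw -6.8 loss 0.102 views 2 0.87
prop xy [ 0.519 -0.286] yaw 4.4 loss 0.098 views 2 0.87
prop xy [ 0.6294 -0.109 ] yaw -24.5 loss 0.106 views 2 0.64
prop xy [ 0.4066 -0.236 ] yaw -18.7 loss 0.084 views 2 0.58
now [0.3998 0.0012 0.3   ] heading 0.0 w 0.0704 F [ 0.4 -0.3 -0.1] t 2.7
off [-0.237, 0.007, 0.15] rot [-0.0, -0.0, 15.7] rows 4.5
off [-0.237, 0.007, 0.275] rot [-0.0, -0.0, 15.7] rows 2.0
off [-0.237, 0.007, 0.04] rot [-0.0, -0.0, 15.7] rows 3.8
```

Call:
apply_moves --delta_rot '[[0, 0, 10], [0, 0, 17], [0, 0, 17], [0, 0, 17], [0, 0, 17], [0, 0, 17], [0, 0, 17], [0, 0, 17], [0, 0, 17], [0, 0, 17], [0, 0, 17], [0, 0, 17]]' --offset '[[-0.06, 0.002, 0.03], [-0.12, 0.004, 0.06], [-0.17, 0.005, 0.1], [-0.22, 0.006, 0.13], [-0.237, 0.007, 0.17], [-0.237, 0.007, 0.23], [-0.237, 0.007, 0.275], [-0.237, 0.007, 0.275], [-0.237, 0.007, 0.275], [-0.237, 0.007, 0.275], [-0.237, 0.007, 0.275], [-0.237, 0.007, 0.275]]' --grip '[0.07, 0.07, 0.07, 0.07, 0.07, 0.07, 0.07, 0.07, 0.03, 0.03, 0.03, 0.03]' --squeeze 50

```text
clock: 4.2
position: [0.4077, -0.2371, 0.0273]
eef_rot: [0.804, 0.594, 0.001, 0.001]
wrist_force: [-1.2, 0.8, 5.6]
width: 0.0366
```

```bash
python3 -c "
from pl import *
a=bw(-.075,-.045)
plan([(.407,-.236,.26,-17),(a[0],a[1],.26,-5.9),(a[0],a[1],.041,-5.9)])"
```

```text
now [ 0.4077 -0.2371  0.0273] heading -17.1 w 0.0366 F [-1.2  0.8  5.6] t 4.2
off [0.001, -0.0, -0.233] rot [0.2, 0.0, -0.1] rows 3.7
off [0.376, -0.058, -0.233] rot [0.2, 0.0, -11.2] rows 6.1
off [0.376, -0.058, -0.014] rot [0.2, 0.0, -11.2] rows 3.5
```

Call:
apply_moves --delta_rot '[[0, 0, 0], [0, 0, 0], [0, 0, 0], [0, 0, 0], [0, 0, -4], [0, 0, -8], [0, 0, -11], [0, 0, -11], [0, 0, -11], [0, 0, -11], [0, 0, -11], [0, 0, -11]]' --offset '[[0, 0, -0.06], [0, 0, -0.12], [0, 0, -0.18], [0, 0, -0.235], [0.06, -0.009, -0.235], [0.12, -0.018, -0.235], [0.18, -0.028, -0.235], [0.24, -0.037, -0.235], [0.3, -0.046, -0.235], [0.36, -0.055, -0.235], [0.376, -0.058, -0.235], [0.376, -0.058, -0.235]]' --grip '[0.03, 0.03, 0.03, 0.03, 0.03, 0.03, 0.03, 0.03, 0.03, 0.03, 0.03, 0.03]'

```text
clock: 5.7
position: [0.4614, 0.1401, 0.2609]
eef_rot: [0.743, 0.669, 0.001, 0.0]
wrist_force: [-0.7, -1.1, -2.3]
width: 0.0365
```

```bash
python3 -c "
from pl import *
from h import *
s=cam('scene');cv2.imwrite('pics/c.png',cv2.resize(s['img'][60:260,140:400],(780,600)))
a=bw(-.075,-.045)
plan([(a[0],a[1],.041,-5.9)])"
```

```text
now [0.4613 0.1381 0.2608] heading -6.2 w 0.0363 F [-0.1 -1.4 -1. ] t 5.75
off [0.001, 0.001, 0.22] rot [0.0, 0.0, -0.3] rows 3.5
```

View pics/c.png

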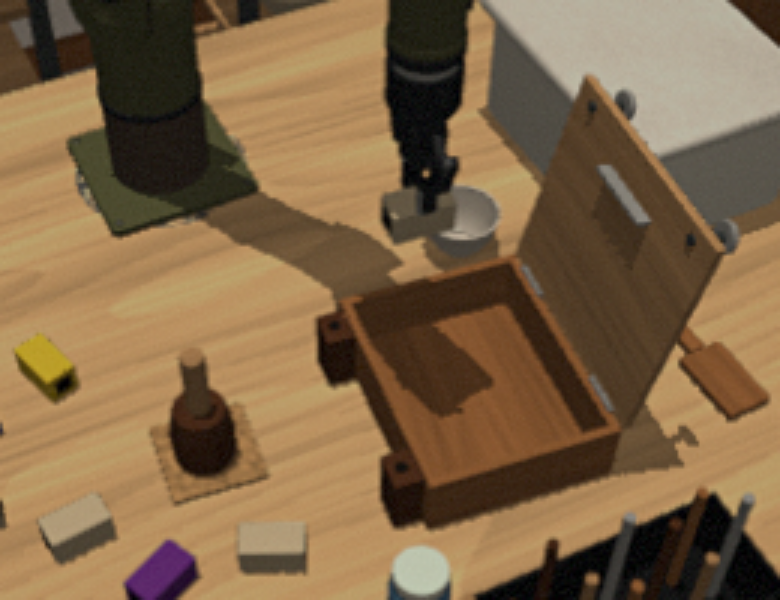

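Prop 1 is held in the gripper (crop 418,215), box clear below it; placing.

Call:
apply_moves --delta_rot '[[0, 0, 0], [0, 0, 0], [0, 0, 0], [0, 0, 0], [0, 0, 0], [0, 0, 0], [0, 0, 0], [0, 0, 0], [0, 0, 0], [0, 0, 0], [0, 0, 0]]' --offset '[[0, 0, 0.06], [0, 0, 0.12], [0, 0, 0.18], [0, 0, 0.214], [0, 0, 0.218], [0, 0, 0.218], [0, 0, 0.218], [0, 0, 0.218], [0, 0, 0.16], [0, 0, 0.1], [0, 0, 0.0]]' --grip '[0.03, 0.03, 0.03, 0.03, 0.03, 0.06, 0.06, 0.06, 0.06, 0.06, 0.06]'

```text
clock: 7.12
position: [0.4614, 0.1394, 0.2249]
eef_rot: [0.744, 0.668, 0.0, -0.0]
wrist_force: [0.8, 1.5, -0.1]
width: 0.06
```

```bash
python3 -c "
from pl import *
from h import *
S={n:cam(n) for n in('top','scene')}
findprops(S,False)
plan([(.448,-.3884,.26,-7),(.448,-.3884,.1,-7),(.448,-.3884,.028,-7),(.448,-.3884,.26,-7)])"
```

```text
prop xy [ 0.4473 -0.3889] yaw -6.8 loss 0.137 views 2 0.86
prop xy [ 0.5166 -0.2848] yaw 5.2 loss 0.113 views 2 0.83
prop xy [ 0.6299 -0.1084] yaw -25.5 loss 0.093 views 2 0.78
prop xy [0.4585 0.1391] yaw -1.1 loss 0.326 views 2 0.62
now [0.4623 0.1398 0.2242] heading -6.1 w 0.0602 F [-0.2  1.  -1.1] t 7.325
off [-0.527, 0.042, -0.037] rot [0.2, -0.1, 0.9] rows 8.5
off [-0.527, 0.041, 0.123] rot [0.2, -0.1, 0.9] rows 2.6
off [-0.527, 0.041, 0.195] rot [0.2, -0.1, 0.9] rows 1.2
off [-0.527, 0.042, -0.037] rot [0.2, -0.1, 0.9] rows 3.7
```

Call:
apply_moves --delta_rot '[[0, 0, 0], [0, 0, 0], [0, 0, 1], [0, 0, 1], [0, 0, 1], [0, 0, 1], [0, 0, 1], [0, 0, 1], [0, 0, 1], [0, 0, 1], [0, 0, 1], [0, 0, 1]]' --offset '[[-0.06, 0.005, -0.037], [-0.12, 0.01, -0.037], [-0.18, 0.014, -0.037], [-0.24, 0.019, -0.037], [-0.3, 0.024, -0.037], [-0.36, 0.029, -0.037], [-0.42, 0.033, -0.037], [-0.48, 0.038, 0.0], [-0.527, 0.041, 0.03], [-0.527, 0.041, 0.09], [-0.527, 0.041, 0.14], [-0.527, 0.041, 0.14]]' --grip '[0.07, 0.07, 0.07, 0.07, 0.07, 0.07, 0.07, 0.07, 0.07, 0.07, 0.07, 0.07]'

```text
clock: 8.82
position: [0.4429, -0.3858, 0.0777]
eef_rot: [0.75, 0.662, -0.001, -0.006]
wrist_force: [-0.4, -0.6, -0.0]
width: 0.0703
```

```bash
python3 -c "
from pl import *
a=bw(0,-.045)
plan([(.4477,-.3886,.028,-7),(.4477,-.3886,.26,-7),(a[0],a[1],.26,-5.9)])"
```

```text
now [ 0.4429 -0.3858  0.0777] heading -7.1 w 0.0703 F [-0.4 -0.6 -0. ] t 8.825
off [-0.003, 0.006, 0.05] rot [-0.6, -0.4, -0.1] rows 0.8
off [-0.001, 0.003, -0.182] rot [-0.6, -0.4, -0.1] rows 3.7
off [0.526, 0.027, -0.179] rot [-0.5, -0.4, -1.2] rows 8.4
```

Call:
apply_moves --delta_rot '[[0, 0, 0], [0, 0, 0], [0, 0, 0], [0, 0, 0], [0, 0, 0], [0, 0, 0], [0, 0, 0], [0, 0, 0], [0, 0, 0], [0, 0, 0], [0, 0, 0]]' --offset '[[0, 0, 0.03], [0, 0, 0.055], [0, 0, 0.055], [0, 0, 0.055], [0, 0, 0.055], [0, 0, 0.055], [0, 0, 0.055], [0, 0, 0.0], [0, 0, -0.06], [0, 0, -0.12], [0, 0, -0.175]]' --grip '[0.07, 0.07, 0.07, 0.03, 0.03, 0.03, 0.03, 0.03, 0.03, 0.03, 0.03]'

```text
clock: 10.2
position: [0.4463, -0.3891, 0.2608]
eef_rot: [0.75, 0.662, 0.0, 0.001]
wrist_force: [0.6, -0.2, -0.9]
width: 0.0296
```

```bash
python3 -c "
from pl import *
from h import *
S={n:cam(n) for n in('top','scene')}
findprops(S,False)
a=bw(0,-.045)
plan([(a[0],a[1],.26,-5.9)])"
```

```text
prop xy [ 0.4467 -0.3878] yaw -11.6 loss 0.142 views 2 0.85
prop xy [ 0.5191 -0.2868] yaw 5.6 loss 0.125 views 2 0.84
prop xy [0.459  0.1395] yaw -4.8 loss 0.128 views 2 0.63
prop xy [ 0.6298 -0.1076] yaw -24.6 loss 0.099 views 2 0.51
now [ 0.4467 -0.3893  0.2592] heading -7.1 w 0.0297 F [-0.1 -0.6 -0.7] t 10.4
off [0.528, 0.025, -0.001] rot [0.2, 0.1, -1.2] rows 8.5
```

Call:
apply_moves --delta_rot '[[0, 0, 2], [0, 0, 4], [0, 0, 4], [0, 0, 4], [0, 0, 4], [0, 0, 4], [0, 0, 4], [0, 0, 4], [0, 0, 4], [0, 0, 4], [0, 0, 4], [0, 0, 4]]' --offset '[[0, 0, 0.06], [0, 0, 0.12], [0, 0, 0.18], [0, 0, 0.22], [0, 0, 0.237], [0, 0, 0.237], [0, 0, 0.237], [0, 0, 0.237], [0, 0, 0.237], [0, 0, 0.237], [0, 0, 0.237], [0, 0, 0.237]]' --grip '[0.07, 0.07, 0.07, 0.07, 0.07, 0.07, 0.03, 0.03, 0.03, 0.03, 0.03, 0.03]' --squeeze 60

```text
clock: 11.9
position: [0.4474, -0.39, 0.0228]
eef_rot: [0.772, 0.635, 0.0, 0.002]
wrist_force: [-0.7, -0.3, 5.9]
width: 0.038
```

```bash
python3 -c "
from pl import *
from h import *
s=cam('top');cv2.imwrite('pics/d.png',cv2.resize(s['img'][130:280,260:430],(680,600)))
plan([])"
```

```text
now [ 0.4474 -0.3899  0.0228] heading -11.1 w 0.0378 F [-1.3  0.6  6. ] t 11.95
```

View pics/d.png

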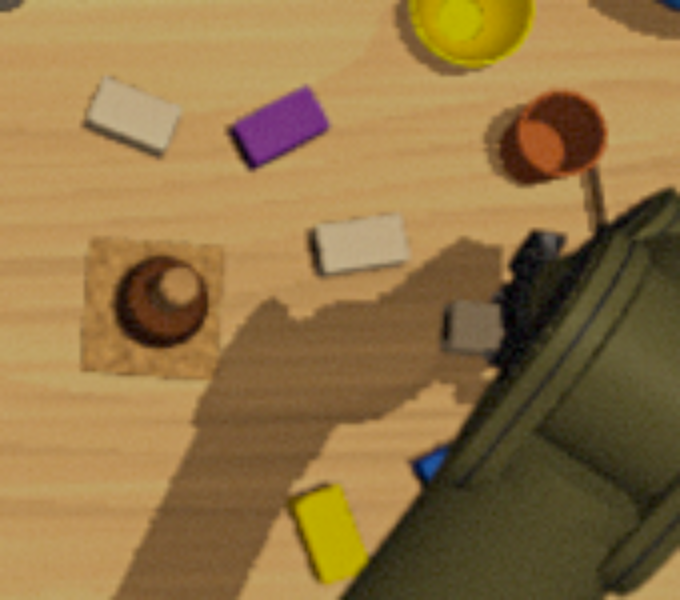

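Gripper on the prop (crop 475,325), width 38 mm. Lift and carry.

Call:
apply_moves --delta_rot '[[0, 0, 0], [0, 0, 0], [0, 0, 0], [0, 0, 0], [0, 0, 0]]' --offset '[[0, 0, -0.03], [0, 0, -0.08], [0, 0, -0.14], [0, 0, -0.2], [0, 0, -0.237]]' --grip '[0.03, 0.03, 0.03, 0.03, 0.03]'

```text
clock: 12.58
position: [0.447, -0.3898, 0.262]
eef_rot: [0.772, 0.635, 0.001, 0.003]
wrist_force: [1.3, -0.1, -1.8]
width: 0.0372
```

```bash
python3 -c "
from pl import *
a=bw(0,-.045)
plan([(a[0],a[1],.26,-5.9)])"
```

```text
now [ 0.447  -0.3898  0.262 ] heading -11.1 w 0.0372 F [ 1.3 -0.1 -1.8] t 12.575
off [0.529, -0.013, 0.001] rot [0.3, 0.2, -5.2] rows 8.5
```

Call:
apply_moves --delta_rot '[[0, 0, -1], [0, 0, -2], [0, 0, -3], [0, 0, -4], [0, 0, -5], [0, 0, -5], [0, 0, -5], [0, 0, -5], [0, 0, -5], [0, 0, -5], [0, 0, -5]]' --offset '[[0.06, -0.001, 0], [0.12, -0.003, 0], [0.18, -0.004, 0], [0.24, -0.006, 0], [0.3, -0.007, 0], [0.36, -0.009, 0], [0.42, -0.01, 0], [0.48, -0.012, 0], [0.529, -0.013, 0], [0.529, -0.013, 0], [0.529, -0.013, 0]]' --grip '[0.03, 0.03, 0.03, 0.03, 0.03, 0.03, 0.03, 0.03, 0.03, 0.03, 0.03]'

```text
clock: 13.95
position: [0.5354, 0.1317, 0.2582]
eef_rot: [0.744, 0.668, 0.0, 0.0]
wrist_force: [-0.2, -0.7, -0.8]
width: 0.0379
```

Call:
apply_moves --delta_rot '[[0, 0, 0], [0, 0, 0], [0, 0, 0], [0, 0, 0], [0, 0, 0], [0, 0, 0], [0, 0, 0], [0, 0, 0], [0, 0, 0], [0, 0, 0], [0, 0, 0], [0, 0, 0]]' --offset '[[0, 0, 0.06], [0, 0, 0.12], [0, 0, 0.18], [0, 0, 0.214], [0, 0, 0.22], [0, 0, 0.22], [0, 0, 0.22], [0, 0, 0.22], [0, 0, 0.16], [0, 0, 0.1], [0, 0, 0.04], [0, 0, 0.0]]' --grip '[0.03, 0.03, 0.03, 0.03, 0.03, 0.06, 0.06, 0.06, 0.06, 0.06, 0.06, 0.06]'

```text
clock: 15.45
position: [0.5365, 0.1327, 0.2614]
eef_rot: [0.744, 0.668, 0.002, 0.001]
wrist_force: [-0.6, 0.3, -0.3]
width: 0.0601
```

```bash
python3 -c "
from pl import *
from h import *
S={n:cam(n) for n in('top','scene')}
findprops(S,False)
x,y,a=.518,-.2862,5.2
plan([(x,y,.26,a),(x,y,.025,a)])"
```

```text
prop xy [0.4606 0.1387] yaw -1.5 loss 0.545 views 1 0.65
prop xy [ 0.6303 -0.1078] yaw -25.4 loss 0.094 views 2 0.57
prop xy [ 0.5195 -0.2868] yaw 7.1 loss 0.1 views 2 0.56
prop xy [0.5304 0.1366] yaw 0.8 loss 0.323 views 2 0.48
now [0.5357 0.1328 0.2585] heading -6.1 w 0.0601 F [-0.9 -0.3 -0.6] t 15.65
off [-0.419, 0.027, -0.002] rot [0.1, -0.1, -11.3] rows 6.7
off [-0.419, 0.027, 0.233] rot [0.1, -0.1, -11.3] rows 3.8
```

Call:
apply_moves --delta_rot '[[0, 0, -4], [0, 0, -8], [0, 0, -12], [0, 0, -12], [0, 0, -12], [0, 0, -12], [0, 0, -12], [0, 0, -12], [0, 0, -12]]' --offset '[[-0.06, 0.004, 0], [-0.12, 0.008, 0], [-0.18, 0.012, 0], [-0.24, 0.016, 0], [-0.3, 0.02, 0], [-0.36, 0.024, 0], [-0.419, 0.028, 0], [-0.419, 0.028, 0], [-0.419, 0.028, 0.0]]' --grip '[0.07, 0.07, 0.07, 0.07, 0.07, 0.07, 0.07, 0.07, 0.07]'

```text
clock: 16.77
position: [0.518, -0.286, 0.2559]
eef_rot: [0.67, 0.742, 0.0, -0.002]
wrist_force: [-0.1, 0.6, 0.1]
width: 0.0698
```

Call:
apply_moves --delta_rot '[[0, 0, 0], [0, 0, 0], [0, 0, 0], [0, 0, 0], [0, 0, 0], [0, 0, 0], [0, 0, 0], [0, 0, 0], [0, 0, 0], [0, 0, 0], [0, 0, 0], [0, 0, 0]]' --offset '[[0, 0, 0.06], [0, 0, 0.12], [0, 0, 0.18], [0, 0, 0.22], [0, 0, 0.235], [0, 0, 0.235], [0, 0, 0.235], [0, 0, 0.235], [0, 0, 0.235], [0, 0, 0.235], [0, 0, 0.235], [0, 0, 0.235]]' --grip '[0.07, 0.07, 0.07, 0.07, 0.07, 0.07, 0.03, 0.03, 0.03, 0.03, 0.03, 0.03]'

```text
clock: 18.27
position: [0.5199, -0.2875, 0.0246]
eef_rot: [0.67, 0.742, 0.001, 0.001]
wrist_force: [-1.4, 0.7, 6.4]
width: 0.0377
```

Call:
apply_moves --delta_rot '[[0, 0, 0], [0, 0, 0], [0, 0, 0], [0, 0, 0], [0, 0, 0], [0, 0, 0]]' --offset '[[0, 0, -0.03], [0, 0, -0.08], [0, 0, -0.14], [0, 0, -0.2], [0, 0, -0.235], [0, 0, -0.235]]' --grip '[0.03, 0.03, 0.03, 0.03, 0.03, 0.03]'

```text
clock: 19.02
position: [0.5204, -0.2882, 0.2615]
eef_rot: [0.67, 0.742, 0.001, 0.004]
wrist_force: [0.1, -1.0, -1.5]
width: 0.0374
```

```bash
python3 -c "
from pl import *
a=bw(.075,-.045)
plan([(a[0],a[1],.26,-5.9)])"
```

```text
now [ 0.5204 -0.2882  0.2615] heading 5.9 w 0.0374 F [ 0.1 -1.  -1.5] t 19.025
off [0.401, 0.133, 0.001] rot [0.4, 0.2, 11.8] rows 6.8
```

Call:
apply_moves --delta_rot '[[0, 0, 4], [0, 0, 8], [0, 0, 12], [0, 0, 12], [0, 0, 12], [0, 0, 12], [0, 0, 12], [0, 0, 12], [0, 0, 12]]' --offset '[[0.06, 0.02, 0], [0.12, 0.04, 0], [0.18, 0.06, 0], [0.24, 0.08, 0], [0.29, 0.096, 0], [0.34, 0.113, 0], [0.401, 0.133, 0], [0.401, 0.133, 0], [0.401, 0.133, 0]]' --grip '[0.03, 0.03, 0.03, 0.03, 0.03, 0.03, 0.03, 0.03, 0.03]'

```text
clock: 20.15
position: [0.609, 0.1252, 0.2562]
eef_rot: [0.744, 0.669, -0.001, -0.0]
wrist_force: [-0.1, -0.3, -1.2]
width: 0.0374
```

Call:
apply_moves --delta_rot '[[0, 0, 0], [0, 0, 0], [0, 0, 0], [0, 0, 0], [0, 0, 0], [0, 0, 0], [0, 0, 0], [0, 0, 0], [0, 0, 0], [0, 0, 0], [0, 0, 0], [0, 0, 0]]' --offset '[[0, 0, 0.06], [0, 0, 0.12], [0, 0, 0.18], [0, 0, 0.214], [0, 0, 0.22], [0, 0, 0.22], [0, 0, 0.22], [0, 0, 0.22], [0, 0, 0.16], [0, 0, 0.1], [0, 0, 0.04], [0, 0, 0.0]]' --grip '[0.03, 0.03, 0.03, 0.03, 0.03, 0.06, 0.06, 0.06, 0.06, 0.06, 0.06, 0.06]'

```text
clock: 21.65
position: [0.6111, 0.1255, 0.2618]
eef_rot: [0.744, 0.668, 0.002, 0.001]
wrist_force: [1.2, 0.3, -0.1]
width: 0.0601
```

```bash
python3 -c "
from pl import *
from h import *
S={n:cam(n) for n in('top','scene')}
findprops(S,False)
x,y,a=.630,-.1080,-25
plan([(x,y,.26,a),(x,y,.025,a)])"
```

```text
prop xy [ 0.6304 -0.1075] yaw -25.6 loss 0.092 views 2 0.89
prop xy [0.6052 0.1269] yaw 9.8 loss 0.379 views 2 0.75
prop xy [0.5327 0.0879] yaw -9.5 loss 0.589 views 1 0.54
prop xy [0.4631 0.1362] yaw -6.8 loss 0.571 views 1 0.53
now [0.6103 0.1256 0.2589] heading -6.1 w 0.0598 F [ 0.2  1.  -1. ] t 21.85
off [-0.23, 0.044, -0.001] rot [0.1, -0.1, 18.9] rows 3.8
off [-0.23, 0.044, 0.234] rot [0.1, -0.1, 18.9] rows 3.8
```

Call:
apply_moves --delta_rot '[[0, 0, 6], [0, 0, 12], [0, 0, 19], [0, 0, 19], [0, 0, 19], [0, 0, 19]]' --offset '[[-0.06, 0.011, 0], [-0.12, 0.023, 0], [-0.18, 0.034, 0], [-0.23, 0.044, 0], [-0.23, 0.044, 0], [-0.23, 0.044, 0]]' --grip '[0.07, 0.07, 0.07, 0.07, 0.07, 0.07]'

```text
clock: 22.6
position: [0.6286, -0.1068, 0.2561]
eef_rot: [0.844, 0.537, -0.001, -0.001]
wrist_force: [0.5, -0.2, 0.3]
width: 0.0701
```

Call:
apply_moves --delta_rot '[[0, 0, 0], [0, 0, 0], [0, 0, 0], [0, 0, 0], [0, 0, 0], [0, 0, 0], [0, 0, 0], [0, 0, 0], [0, 0, 0], [0, 0, 0], [0, 0, 0], [0, 0, 0]]' --offset '[[0, 0, 0.06], [0, 0, 0.12], [0, 0, 0.18], [0, 0, 0.22], [0, 0, 0.235], [0, 0, 0.235], [0, 0, 0.235], [0, 0, 0.235], [0, 0, 0.235], [0, 0, 0.235], [0, 0, 0.235], [0, 0, 0.235]]' --grip '[0.07, 0.07, 0.07, 0.07, 0.07, 0.07, 0.03, 0.03, 0.03, 0.03, 0.03, 0.03]'

```text
clock: 24.1
position: [0.6306, -0.108, 0.0248]
eef_rot: [0.844, 0.536, 0.001, 0.001]
wrist_force: [-0.6, 1.5, 5.5]
width: 0.0377
```

Call:
apply_moves --delta_rot '[[0, 0, 0], [0, 0, 0], [0, 0, 0], [0, 0, 0], [0, 0, 0], [0, 0, 0]]' --offset '[[0, 0, -0.03], [0, 0, -0.08], [0, 0, -0.14], [0, 0, -0.2], [0, 0, -0.235], [0, 0, -0.235]]' --grip '[0.03, 0.03, 0.03, 0.03, 0.03, 0.03]'

```text
clock: 24.85
position: [0.6312, -0.1088, 0.2619]
eef_rot: [0.844, 0.536, 0.003, 0.003]
wrist_force: [-0.5, -0.1, -2.7]
width: 0.0375
```

```bash
python3 -c "
from pl import *
a=bw(.0,.045)
plan([(a[0],a[1],.26,-5.9)])"
```

```text
now [ 0.6312 -0.1088  0.2619] heading -25.1 w 0.0375 F [-0.5 -0.1 -2.7] t 24.85
off [0.262, -0.217, 0.001] rot [0.5, -0.1, -19.2] rows 5.5
```

Call:
apply_moves --delta_rot '[[0, 0, -6], [0, 0, -12], [0, 0, -19], [0, 0, -19], [0, 0, -19], [0, 0, -19], [0, 0, -19], [0, 0, -19]]' --offset '[[0.045, -0.037, 0], [0.09, -0.075, 0], [0.135, -0.112, 0], [0.18, -0.149, 0], [0.225, -0.186, 0], [0.262, -0.217, 0], [0.262, -0.217, 0], [0.262, -0.217, 0]]' --grip '[0.03, 0.03, 0.03, 0.03, 0.03, 0.03, 0.03, 0.03]'

```text
clock: 25.85
position: [0.5434, 0.2204, 0.2566]
eef_rot: [0.744, 0.668, -0.001, 0.0]
wrist_force: [0.6, -0.3, -1.6]
width: 0.0376
```

Call:
apply_moves --delta_rot '[[0, 0, 0], [0, 0, 0], [0, 0, 0], [0, 0, 0], [0, 0, 0], [0, 0, 0], [0, 0, 0], [0, 0, 0], [0, 0, 0], [0, 0, 0], [0, 0, 0], [0, 0, 0]]' --offset '[[0, 0, 0.06], [0, 0, 0.12], [0, 0, 0.18], [0, 0, 0.214], [0, 0, 0.22], [0, 0, 0.22], [0, 0, 0.22], [0, 0, 0.22], [0, 0, 0.16], [0, 0, 0.1], [0, 0, 0.04], [0, 0, 0.0]]' --grip '[0.03, 0.03, 0.03, 0.03, 0.03, 0.06, 0.06, 0.06, 0.06, 0.06, 0.06, 0.06]'

```text
clock: 27.35
position: [0.5449, 0.2216, 0.2616]
eef_rot: [0.744, 0.668, 0.002, 0.001]
wrist_force: [-0.7, -0.1, 0.6]
width: 0.0602
```

```bash
python3 -c "
from pl import *
from h import *
S={n:cam(n) for n in('top','scene')}
cv2.imwrite('pics/e.png',S['scene']['img'])
print([ (o['score'],o['box']) for o in ctrl.boxes_of('prop1','top')])
plan([])"
```

```text
[(0.88, [208.4, 204.0, 229.7, 222.7]), (0.85, [318.5, 155.0, 343.8, 173.4]), (0.81, [206.6, 182.3, 227.9, 195.3]), (0.79, [183.2, 181.5, 203.6, 195.6]), (0.77, [329.3, 249.8, 352.4, 275.1]), (0.7, [214.4, 162.2, 234.6, 177.9]), (0.52, [361.5, 238.0, 390.3, 256.6]), (0.16, [247.9, 105.4, 269.9, 132.6])]
now [0.5455 0.2219 0.2608] heading -6.1 w 0.06 F [ 0.6  0.6 -0.8] t 27.5
```

View pics/e.png

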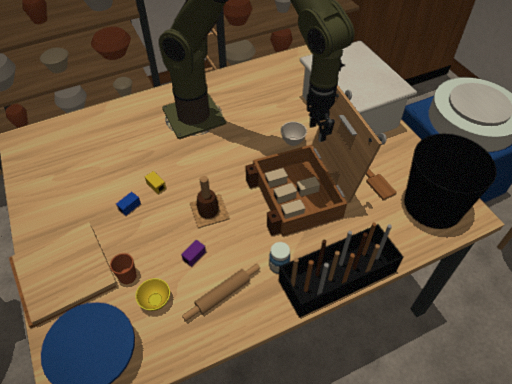

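```bash
python3 -c "
from pl import *
a=bw(0,.045);b=bw(0,.235)
plan([(a[0],a[1],.43,-5.9),(b[0],b[1],.43,-5.9),(b[0],b[1],.316,-5.9)])
for th in [1.7,1.6,1.5,1.4,1.3,1.2,1.1,1,.9,.8,.7,.6,.5,.4,.3,.2,.1,.05,0,-.02]:
    d=.225
    print(th, 'y off from .235: %.3f  z off from .316: %.3f'%(.11-d*np.cos(th)+.012*np.sin(th)+.011-.235, -(.08+d*np.sin(th)+.012*np.cos(th)+.019-.316)))
"
```

```text
now [0.5455 0.2219 0.2608] heading -6.1 w 0.06 F [ 0.6  0.6 -0.8] t 27.5
off [-0.0, 0.001, -0.169] rot [0.3, -0.2, -0.2] rows 2.7
off [0.19, 0.001, -0.169] rot [0.3, -0.2, -0.2] rows 3.0
off [0.19, 0.0, -0.055] rot [0.3, -0.2, -0.2] rows 1.8
1.7 y off from .235: -0.073  z off from .316: -0.005
1.6 y off from .235: -0.095  z off from .316: -0.008
1.5 y off from .235: -0.118  z off from .316: -0.008
1.4 y off from .235: -0.140  z off from .316: -0.007
1.3 y off from .235: -0.163  z off from .316: -0.003
1.2 y off from .235: -0.184  z off from .316: 0.003
1.1 y off from .235: -0.205  z off from .316: 0.011
1 y off from .235: -0.225  z off from .316: 0.021
0.9 y off from .235: -0.244  z off from .316: 0.033
0.8 y off from .235: -0.262  z off from .316: 0.047
0.7 y off from .235: -0.278  z off from .316: 0.063
0.6 y off from .235: -0.293  z off from .316: 0.080
0.5 y off from .235: -0.306  z off from .316: 0.099
0.4 y off from .235: -0.317  z off from .316: 0.118
0.3 y off from .235: -0.325  z off from .316: 0.139
0.2 y off from .235: -0.332  z off from .316: 0.161
0.1 y off from .235: -0.337  z off from .316: 0.183
0.05 y off from .235: -0.338  z off from .316: 0.194
0 y off from .235: -0.339  z off from .316: 0.205
-0.02 y off from .235: -0.339  z off from .316: 0.210
```

Call:
apply_moves --delta_rot '[[0, 0, 0], [0, 0, 0], [0, 0, 0], [0, 0, 0], [0, 0, 0], [0, 0, 0], [0, 0, 0], [0, 0, 0], [0, 0, 0], [0, 0, 0], [0, 0, 0], [0, 0, 0]]' --offset '[[0, 0, -0.06], [0, 0, -0.12], [0, 0, -0.169], [0, 0, -0.169], [0.06, 0, -0.169], [0.12, 0, -0.169], [0.19, 0, -0.169], [0.19, 0, -0.169], [0.19, 0, -0.169], [0.19, 0, -0.12], [0.19, 0, -0.055], [0.19, 0, -0.055]]' --grip '[0, 0, 0, 0, 0, 0, 0, 0, 0, 0, 0, 0]'

```text
clock: 29.0
position: [0.5611, 0.4064, 0.3075]
eef_rot: [0.745, 0.667, -0.007, -0.001]
wrist_force: [-0.0, 0.2, -0.1]
width: 0.0002
```

```bash
python3 -c "
from pl import *
b=bw(0,.235)
plan([(b[0],b[1],.316,-5.9)])"
```

```text
now [0.5611 0.4064 0.3075] heading -6.3 w 0.0002 F [-0.   0.2 -0.1] t 29.0
off [0.004, 0.004, -0.009] rot [-0.6, 0.5, -0.4] rows 0.2
```

Call:
apply_moves --delta_rot '[[0, 0, 0], [0, 0, 0], [0, 0, 0], [0, 0, 0], [0, 0, 0], [0, 0, 0], [0, 0, 0], [0, 0, 0], [0, 0, 0], [0, 0, 0], [0, 0, 0], [0, 0, 0]]' --offset '[[0, 0, 0], [-0.03, 0, 0], [-0.06, 0, -0.005], [-0.085, 0, -0.007], [-0.107, 0, -0.008], [-0.129, 0, -0.007], [-0.151, 0, -0.005], [-0.174, 0, 0.0], [-0.195, 0, 0.007], [-0.215, 0, 0.016], [-0.235, 0, 0.027], [-0.253, 0, 0.04]]' --grip '[0, 0, 0, 0, 0, 0, 0, 0, 0, 0, 0, 0]'

```text
clock: 30.5
position: [0.5406, 0.158, 0.2762]
eef_rot: [0.744, 0.668, 0.004, 0.002]
wrist_force: [1.2, -0.5, 0.1]
width: 0.0001
```

```bash
python3 -c "
from pl import *
from h import *
s=cam('scene');cv2.imwrite('pics/f.png',cv2.resize(s['img'][60:260,200:420],(660,600)))
b=bw(0,.235)
plan([(b[0],b[1],.316,-5.9)])"
```

```text
now [0.5392 0.1544 0.2746] heading -6.4 w -0.0001 F [-1.  -1.7 -2.1] t 30.55
off [0.257, -0.002, -0.042] rot [0.3, 0.0, -0.5] rows 4.2
```

View pics/f.png

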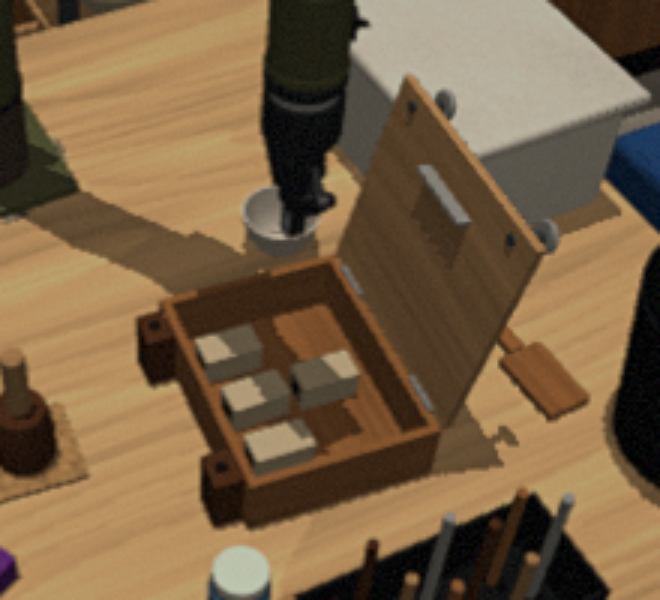

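```bash
cat > lid.py <<'E'
from h import *
from pl import bw
def lp(th,x,d,n): return bw(x,.11-d*np.cos(th)+n*np.sin(th),.08+d*np.sin(th)+n*np.cos(th))
def lidcorn(th): return np.array([lp(th,x,d,n) for x in(-.14,.14) for d in(0,.255) for n in(0,.012)])
if __name__=="__main__":
    S={n:cam(n) for n in("top","scene")}
    print("tip proj",proj(S["scene"],[(.539,.154,.256)]).round(1))
    M={n:ctrl.outline_of("lid",n)[0] for n in S}
    for n in M: print(n,M[n]["score"],[round(v) for v in M[n]["box"]])
    for th in np.arange(1.3,2.01,.1):
        L=[]
        for n in S:
            R=np.zeros((384,512),np.uint8); h=cv2.convexHull(proj(S[n],lidcorn(th)).astype(np.float32)); cv2.fillConvexPoly(R,h.round().astype(np.int32),1)
            m=M[n]["pixels"].astype(bool); L.append((m&(R>0)).sum()/(m|(R>0)).sum())
        print(round(th,2),np.round(L,3))
    for n in S: print(n,[ (x,d,nn) for x in(-.14,.14) for d in(0,.255) for nn in(0,.012)][2], proj(S[n],lidcorn(1.79)).round(0).tolist())
E
python3 lid.py
```

```text
tip proj [[294.9 144.1]]
top 0.67 [111, 114, 158, 228]
scene 0.96 [311, 83, 382, 202]
1.3 [0.    0.255]
1.4 [0.    0.374]
1.5 [0.08  0.501]
1.6 [0.283 0.64 ]
1.7 [0.473 0.806]
1.8 [0.648 0.952]
1.9 [0.604 0.849]
2.0 [0.524 0.752]
top (-0.14, 0.255, 0) [[164.0, 228.0], [161.0, 227.0], [122.0, 221.0], [117.0, 221.0], [173.0, 139.0], [170.0, 139.0], [134.0, 114.0], [130.0, 114.0]]
scene (-0.14, 0.255, 0) [[311.0, 144.0], [314.0, 144.0], [334.0, 84.0], [337.0, 84.0], [347.0, 203.0], [350.0, 202.0], [378.0, 143.0], [382.0, 143.0]]
```

```bash
python3 -c "
from pl import *
b=bw(0,.235)
plan([(b[0],b[1],.43,-5.9),(b[0],b[1],.295,-5.9)])"
```

```text
now [0.5392 0.1599 0.2747] heading -6.1 w -0.0003 F [0.4 0.2 0.6] t 30.75
off [0.252, 0.0, -0.155] rot [0.2, -0.2, -0.2] rows 4.7
off [0.252, -0.0, -0.02] rot [0.2, -0.2, -0.2] rows 2.2
```

Call:
apply_moves --delta_rot '[[0, 0, 0], [0, 0, 0], [0, 0, 0], [0, 0, 0], [0, 0, 0], [0, 0, 0], [0, 0, 0], [0, 0, 0], [0, 0, 0], [0, 0, 0], [0, 0, 0], [0, 0, 0]]' --offset '[[0, 0, -0.06], [0, 0, -0.12], [0, 0, -0.155], [0.06, 0, -0.155], [0.12, 0, -0.155], [0.18, 0, -0.155], [0.252, 0, -0.155], [0.252, 0, -0.155], [0.252, 0, -0.1], [0.252, 0, -0.05], [0.252, 0, -0.02], [0.252, 0, -0.02]]' --grip '[0, 0, 0, 0, 0, 0, 0, 0, 0, 0, 0, 0]'

```text
clock: 32.25
position: [0.5629, 0.4091, 0.2911]
eef_rot: [0.744, 0.668, -0.002, -0.0]
wrist_force: [-0.2, -0.4, 0.4]
width: -0.0001
```

```bash
python3 -c "
from pl import *
from h import *
S={n:cam(n) for n in('scene','top')}
A=cv2.resize(S['scene']['img'][60:210,250:420],(680,600));
B=cv2.resize(S['top']['img'][100:250,90:200],(440,600))
cv2.imwrite('pics/g.png',cv2.resize(np.hstack([A,B]),(800,428)))
b=bw(0,.235)
plan([(b[0],b[1],.295,-5.9)])"
```

```text
now [0.5652 0.4099 0.2947] heading -6.1 w -0.0002 F [ 0.4 -1.2  2. ] t 32.35
off [0.0, 0.0, -0.0] rot [0.2, -0.1, -0.2] rows 0.0
```

View pics/g.png

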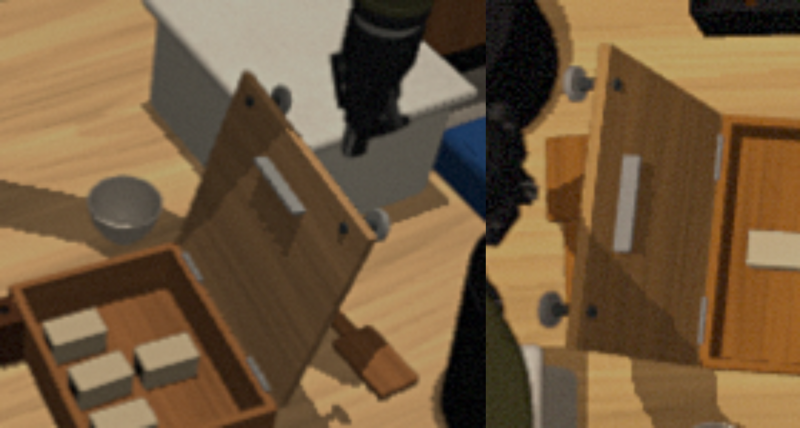

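Call:
apply_moves --delta_rot '[[0, 0, 0], [0, 0, 0], [0, 0, 0], [0, 0, 0], [0, 0, 0], [0, 0, 0]]' --offset '[[-0.02, 0, 0], [-0.04, 0, 0], [-0.06, 0, 0], [-0.075, 0, 0], [-0.09, 0, 0], [-0.1, 0, 0]]' --grip '[0, 0, 0, 0, 0, 0]'

```text
clock: 33.1
position: [0.5541, 0.3093, 0.2933]
eef_rot: [0.744, 0.668, 0.001, 0.0]
wrist_force: [-0.2, 3.9, 2.2]
width: 0.0
```

```bash
python3 -c "
from pl import *
plan([])
import lid
"; sed -i '/tip proj/d' lid.py; python3 lid.py
```

```text
now [0.5541 0.3093 0.2933] heading -6.1 w 0.0 F [-0.2  3.9  2.2] t 33.1
top 0.96 [140, 114, 175, 229]
scene 0.71 [310, 87, 367, 202]
1.3 [0.101 0.367]
1.4 [0.266 0.565]
1.5 [0.632 0.799]
1.6 [0.803 0.862]
1.7 [0.622 0.719]
1.8 [0.491 0.604]
1.9 [0.416 0.517]
2.0 [0.363 0.465]
top (-0.14, 0.255, 0) [[164.0, 228.0], [161.0, 227.0], [122.0, 221.0], [117.0, 221.0], [173.0, 139.0], [170.0, 139.0], [134.0, 114.0], [130.0, 114.0]]
scene (-0.14, 0.255, 0) [[311.0, 144.0], [314.0, 144.0], [334.0, 84.0], [337.0, 84.0], [347.0, 203.0], [350.0, 202.0], [378.0, 143.0], [382.0, 143.0]]
```

```bash
python3 -c "
import numpy as np
for th in [1.5,1.4,1.3,1.2,1.1,1,.9,.8,.7,.6,.5,.4,.3,.2,.1,.05,0,-.02]:
    d=.195
    print(th, '%.3f %.3f'%(.11-d*np.cos(th)+.012*np.sin(th)+.011-.135, -(.08+d*np.sin(th)+.012*np.cos(th)+.019-.295)))
"
```

```text
1.5 -0.016 0.001
1.4 -0.035 0.002
1.3 -0.055 0.005
1.2 -0.073 0.010
1.1 -0.092 0.017
1 -0.109 0.025
0.9 -0.126 0.036
0.8 -0.141 0.048
0.7 -0.155 0.061
0.6 -0.168 0.076
0.5 -0.179 0.092
0.4 -0.189 0.109
0.3 -0.197 0.127
0.2 -0.203 0.145
0.1 -0.207 0.165
0.05 -0.208 0.174
0 -0.209 0.184
-0.02 -0.209 0.188
```

Call:
apply_moves --delta_rot '[[0, 0, 0], [0, 0, 0], [0, 0, 0], [0, 0, 0], [0, 0, 0], [0, 0, 0], [0, 0, 0], [0, 0, 0], [0, 0, 0]]' --offset '[[-0.016, 0, 0.001], [-0.035, 0, 0.002], [-0.055, 0, 0.005], [-0.073, 0, 0.01], [-0.092, 0, 0.017], [-0.109, 0, 0.025], [-0.126, 0, 0.036], [-0.141, 0, 0.048], [-0.141, 0, 0.048]]' --grip '[0, 0, 0, 0, 0, 0, 0, 0, 0]'

```text
clock: 34.42
position: [0.5376, 0.1664, 0.2436]
eef_rot: [0.745, 0.667, -0.002, 0.0]
wrist_force: [-0.6, -0.1, 0.2]
width: -0.0001
```

```bash
python3 -c "
from pl import *
from h import *
plan([])
S={n:cam(n) for n in('scene','top')}
A=cv2.resize(S['scene']['img'][60:210,230:400],(680,600));
B=cv2.resize(S['top']['img'][100:250,120:230],(440,600))
cv2.imwrite('pics/i.png',cv2.resize(np.hstack([A,B]),(800,428)))
"; sed -i 's/arange(1.3,2.01/arange(.1,1.3/' lid.py; python3 lid.py | head -20
```

```text
now [0.5376 0.1664 0.2436] heading -6.3 w -0.0001 F [-0.6 -0.1  0.2] t 34.425
top 0.93 [198, 124, 221, 230]
scene 0.82 [272, 112, 348, 201]
0.1 [0.137 0.235]
0.2 [0.141 0.252]
0.3 [0.145 0.273]
0.4 [0.153 0.298]
0.5 [0.164 0.337]
0.6 [0.178 0.397]
0.7 [0.202 0.49 ]
0.8 [0.237 0.666]
0.9 [0.245 0.763]
1.0 [0.07  0.385]
1.1 [0.003 0.138]
1.2 [0.    0.088]
top (-0.14, 0.255, 0) [[164.0, 228.0], [161.0, 227.0], [122.0, 221.0], [117.0, 221.0], [173.0, 139.0], [170.0, 139.0], [134.0, 114.0], [130.0, 114.0]]
scene (-0.14, 0.255, 0) [[311.0, 144.0], [314.0, 144.0], [334.0, 84.0], [337.0, 84.0], [347.0, 203.0], [350.0, 202.0], [378.0, 143.0], [382.0, 143.0]]
```

View pics/i.png

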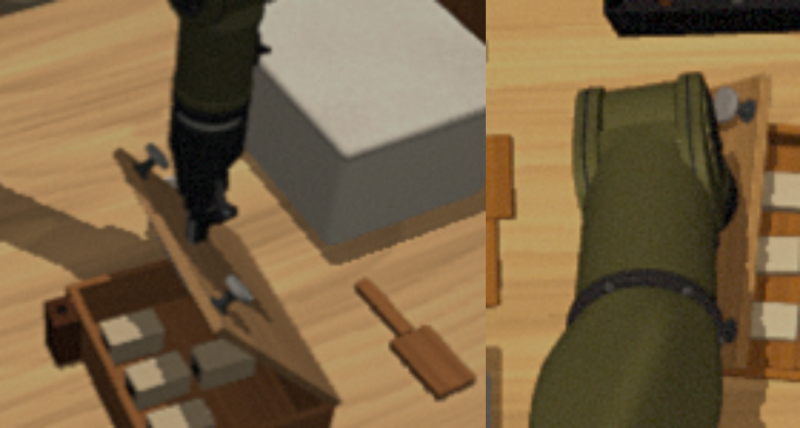

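Lid is following at about 0.85 rad, fingers on the outer face between the pins; continue.

Call:
apply_moves --delta_rot '[[0, 0, 0], [0, 0, 0], [0, 0, 0], [0, 0, 0], [0, 0, 0], [0, 0, 0], [0, 0, 0], [0, 0, 0], [0, 0, 0], [0, 0, 0], [0, 0, 0]]' --offset '[[-0.014, 0, 0.013], [-0.027, 0, 0.028], [-0.038, 0, 0.044], [-0.048, 0, 0.061], [-0.056, 0, 0.079], [-0.062, 0, 0.097], [-0.066, 0, 0.117], [-0.067, 0, 0.126], [-0.068, 0, 0.133], [-0.068, 0, 0.139], [-0.068, 0, 0.139]]' --grip '[0, 0, 0, 0, 0, 0, 0, 0, 0, 0, 0]'

```text
clock: 36.1
position: [0.5311, 0.1026, 0.1053]
eef_rot: [0.744, 0.668, 0.0, -0.0]
wrist_force: [0.1, 0.5, 0.4]
width: 0.0004
```

```bash
python3 -c "
from pl import *
plan([])"; sed -i 's/arange(.1,1.3,.1/arange(-.04,.4,.04/' lid.py; python3 lid.py | head -13
```

```text
now [0.5311 0.1026 0.1053] heading -6.1 w 0.0004 F [0.1 0.5 0.4] t 36.1
top 0.88 [166, 138, 253, 235]
scene 0.59 [248, 143, 346, 220]
-0.04 [0.393 0.749]
0.0 [0.399 0.769]
0.04 [0.405 0.789]
0.08 [0.409 0.805]
0.12 [0.414 0.822]
0.16 [0.414 0.827]
0.2 [0.412 0.791]
0.24 [0.398 0.749]
0.28 [0.381 0.704]
0.32 [0.365 0.659]
0.36 [0.351 0.621]
```

Call:
apply_moves --delta_rot '[[0, 0, 0], [0, 0, 0], [0, 0, 0], [0, 0, 0]]' --offset '[[0, 0, 0.003], [0, 0, 0.006], [0, 0, 0.008], [0, 0, 0.008]]' --grip '[0, 0, 0, 0]'

```text
clock: 36.8
position: [0.531, 0.1022, 0.0972]
eef_rot: [0.744, 0.668, -0.0, -0.0]
wrist_force: [-0.1, -0.0, -0.1]
width: 0.0002
```

```bash
python3 -c "
from pl import *
plan([])
from h import *
S={n:cam(n) for n in('scene','top')}
A=cv2.resize(S['scene']['img'][100:220,240:390],(750,600),interpolation=cv2.INTER_CUBIC)
cv2.imwrite('pics/j.png',A)"
```

```text
now [0.531  0.1022 0.0972] heading -6.1 w 0.0002 F [-0.1 -0.  -0.1] t 36.8
```

View pics/j.png

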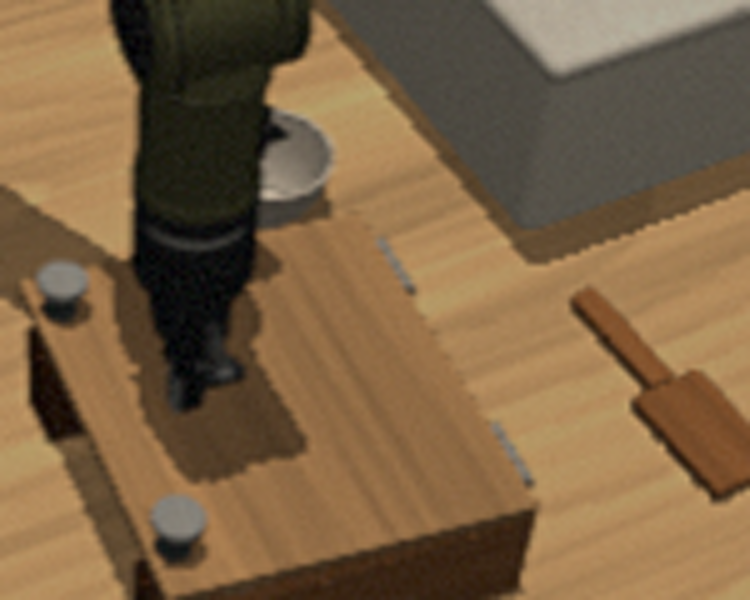

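Call:
apply_moves --delta_rot '[[0, 0, 0], [0, 0, 0], [0, 0, 0], [0, 0, 0]]' --offset '[[0, 0, 0.003], [0, 0, 0.006], [0, 0, 0.009], [0, 0, 0.009]]' --grip '[0, 0, 0, 0]'

```text
clock: 37.4
position: [0.5311, 0.1023, 0.0882]
eef_rot: [0.744, 0.668, -0.0, -0.0]
wrist_force: [-0.2, 0.5, -0.8]
width: -0.0001
```

```bash
python3 -c "
from pl import *
plan([])
from h import *
S={n:cam(n) for n in('scene','top')}
for n in S:
  for q in('pin_near_top','pin_far_top'):
    for o in ctrl.outline_of(q,n)[:3]:
        uv=np.argwhere(o['pixels']).mean(0)[::-1]; print(n,q,round(o['score'],2),uv.round(1),[round(v,1) for v in o['box']])
  print('pred',proj(S[n],[bw(-.105,-.128,.125),bw(.105,-.128,.125)]).round(1).tolist())
  print('corn',proj(S[n],[bw(-.14,-.145,.092),bw(.14,-.145,.092)]).round(1).tolist())
"
```

```text
now [0.5311 0.1023 0.0882] heading -6.1 w -0.0001 F [-0.2  0.5 -0.8] t 37.4
scene pin_near_top 0.63 [251.3 159.1] [247.9, 158.1, 258.1, 165.5]
scene pin_far_top 0.48 [274.9 206.3] [269.1, 199.1, 282.2, 210.7]
pred [[250.8, 158.5], [273.5, 206.1]]
corn [[242.8, 159.3], [272.1, 222.8]]
top pin_near_top 0.44 [240.5 221.1] [235.1, 215.7, 246.0, 227.2]
top pin_near_top 0.16 [214.7 176.3] [165.5, 139.6, 251.8, 231.9]
top pin_far_top 0.64 [120.3 170. ] [110.4, 145.8, 130.4, 208.8]
top pin_far_top 0.61 [246.1 152.1] [241.6, 146.4, 253.4, 161.2]
pred [[241.9, 221.1], [247.3, 152.2]]
corn [[246.9, 233.7], [253.7, 143.9]]
```

Call:
apply_moves --delta_rot '[[0, 0, 0], [0, 0, 0], [0, 0, 0], [0, 0, 0]]' --offset '[[0, 0, 0.003], [0, 0, 0.005], [0, 0, 0.006], [0, 0, 0.006]]' --grip '[0, 0, 0, 0]'

```text
clock: 38.2
position: [0.531, 0.1022, 0.0823]
eef_rot: [0.744, 0.668, -0.0, -0.0]
wrist_force: [0.1, 0.6, 0.8]
width: 0.0
```

```bash
python3 -c "
from pl import *
plan([])
from h import *
S={n:cam(n) for n in('scene','top')}
A=cv2.resize(S['scene']['img'][130:230,235:345],(660,600),interpolation=cv2.INTER_CUBIC)
for z,c in((.063,(0,0,255)),(.082,(0,255,0)),(.101,(255,0,0))):
    u=(proj(S['scene'],[(.5311,.1023,z)])[0]-[235,130]+.5)*6; cv2.circle(A,tuple(int(v) for v in u),4,c,-1)
for c in [bw(-.14,-.145,.092),bw(.14,-.145,.092),bw(.14,.11,.092),bw(-.14,.11,.092)]:
    u=(proj(S['scene'],[c])[0]-[235,130]+.5)*6; cv2.circle(A,tuple(int(v) for v in u),4,(255,0,255),-1)
cv2.imwrite('pics/k.png',A)"
```

```text
now [0.531  0.1022 0.0823] heading -6.1 w 0.0 F [0.1 0.6 0.8] t 38.2
```

View pics/k.png

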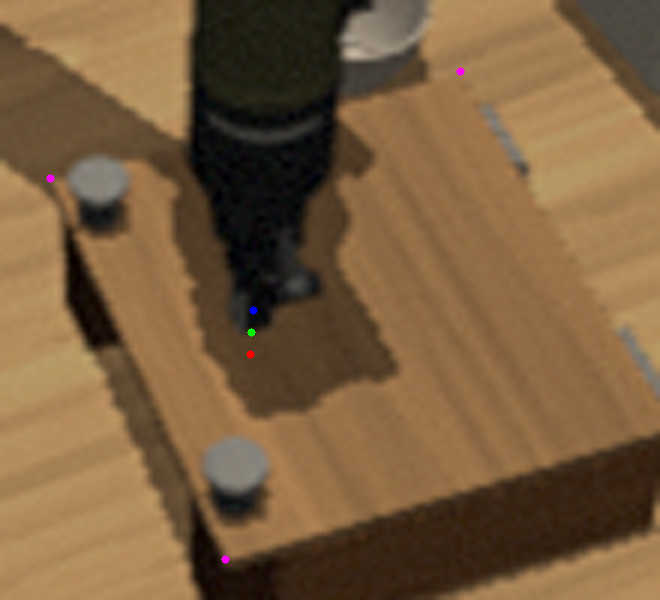

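Call:
apply_moves --delta_rot '[[0, 0, 0], [0, 0, 0], [0, 0, 0], [0, 0, 0], [0, 0, 0]]' --offset '[[0, 0, 0.002], [0, 0, 0.004], [0, 0, 0.006], [0, 0, 0.007], [0, 0, 0.007]]' --grip '[0, 0, 0, 0, 0]'

```text
clock: 38.92
position: [0.5313, 0.1023, 0.0813]
eef_rot: [0.744, 0.668, 0.002, -0.0]
wrist_force: [-11.3, -0.3, 54.8]
width: 0.0003
```

Call:
apply_moves --delta_rot '[[0, 0, 0], [0, 0, 0], [0, 0, 0], [0, 0, 0], [0, 0, 0]]' --offset '[[0, 0, -0.02], [0, 0, -0.08], [0, 0, -0.14], [0, 0, -0.2], [0, 0, -0.2]]' --grip '[0, 0, 0, 0, 0]'

```text
clock: 39.55
position: [0.5342, 0.1024, 0.2802]
eef_rot: [0.744, 0.668, 0.005, 0.002]
wrist_force: [0.7, -0.9, -0.6]
width: -0.0004
```

```bash
python3 -c "
from pl import *
from h import *
S={n:cam(n) for n in('scene','top')}
for n in S:
    for q,z in(('mallet',.06),('pad',.008)):
        for o in ctrl.outline_of(q,n)[:2]:
            m=o['pixels'];uv=np.argwhere(m).mean(0)[::-1];print(n,q,round(o['score'],2),uv.round(1),m.sum(),[round(v,1) for v in o['box']],ray(S[n],uv,z).round(4))
A=cv2.resize(S['top']['img'][130:240,155:325],(800,518),interpolation=cv2.INTER_CUBIC)
B=S['scene']['img']
f=800/170
for c in [bw(-.14,-.145,.092),bw(.14,-.145,.092),bw(.14,.11,.092),bw(-.14,.11,.092)]:
    u=(proj(S['top'],[c])[0]-[155,130]+.5)*f; cv2.circle(A,tuple(int(v) for v in u),3,(255,0,255),-1)
cv2.imwrite('pics/l.png',A); plan([])
np.savez('v.npz',t=S['top']['img'],s=B)
"
```

```text
scene mallet 0.66 [206.8 200.6] 654 [198.7, 175.8, 220.9, 220.3] [ 0.4763 -0.1238  0.06  ]
scene pad 0.78 [210.6 213.6] 574 [190.4, 195.6, 231.3, 228.7] [ 0.4933 -0.1219  0.008 ]
scene pad 0.22 [293.7 183.1] 5090 [244.3, 145.4, 346.5, 224.8] [0.4964 0.1908 0.008 ]
top mallet 0.73 [300.1 205.1] 443 [293.4, 193.5, 310.8, 216.6] [ 0.4731 -0.1221  0.06  ]
top pad 0.82 [295.8 208.3] 717 [281.3, 189.8, 316.8, 223.2] [ 0.4679 -0.1133  0.008 ]
now [0.5301 0.102  0.2739] heading -6.1 w -0.0002 F [0.2 1.  0.3] t 39.85
```

View pics/l.png

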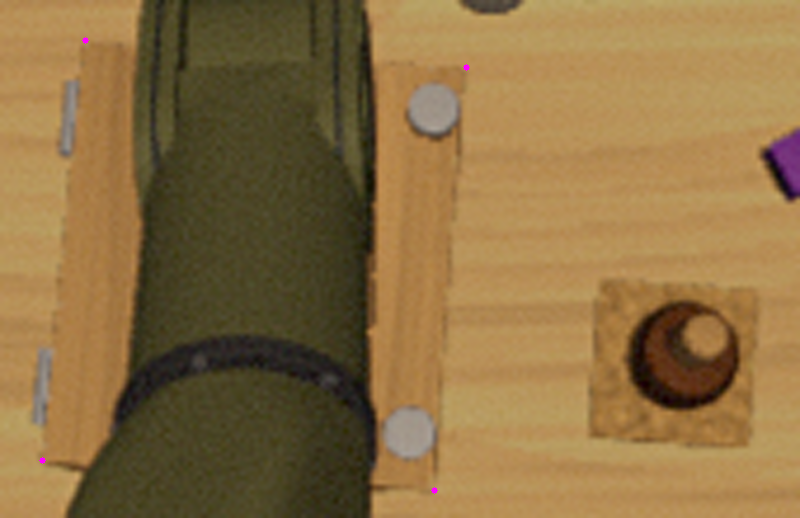

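```bash
python3 -c "
from pl import *
from h import *
t=cam('top');f=800/170
P=lambda u:np.array(u)/f+[155,130]-.5
print('handle',ray(t,P((705,336)),.173).round(4),'head top c',ray(t,P((690,350)),.088).round(4))
print('pad',[ray(t,P(c),.008).round(4).tolist() for c in [(600,278),(757,290),(748,445),(590,436)]],np.mean([ray(t,P(c),.008) for c in [(600,278),(757,290),(748,445),(590,436)]],0).round(4))
print('pins',ray(t,P((434,110)),.125).round(4),ray(t,P((409,433)),.125).round(4),bw(.105,-.128),bw(-.105,-.128))
s=cam('scene')
m=ctrl.outline_of('mallet','scene')[0]['pixels'].astype(np.uint8)
ys,xs=np.nonzero(m); k=ys<ys.min()+4; print('scene handle top uv',xs[k].mean(),ys.min(),ray(s,(xs[k].mean(),ys.min()+1.5),.173).round(4))
x,y=.4735,-.1225
plan([(x,y,.274,-5.9),(x,y,.13,-5.9)])
"
```

```text
handle [ 0.4742 -0.1228  0.173 ] head top c [ 0.4741 -0.1225  0.088 ]
pad [[0.5339, -0.0708, 0.008], [0.5224, -0.1794, 0.008], [0.4152, -0.1681, 0.008], [0.4243, -0.0599, 0.008]] [ 0.474  -0.1196  0.008 ]
pins [0.6307 0.04   0.125 ] [0.4227 0.0612 0.125 ] [0.63276567 0.03833728 0.        ] [0.42386572 0.05980372 0.        ]
scene handle top uv 203.85185185185185 176 [ 0.4746 -0.1223  0.173 ]
now [0.5308 0.102  0.2745] heading -6.1 w -0.0 F [ 0.2 -0.2  0.5] t 40.0
off [-0.229, -0.033, 0.001] rot [-0.1, 0.0, -0.2] rows 3.7
off [-0.229, -0.033, 0.145] rot [-0.1, 0.0, -0.2] rows 2.3
```

Lid is shut (corners match the θ=0 model within ~1 px), pins up. Next: mallet at (0.474, −0.1225).

Call:
apply_moves --delta_rot '[[0, 0, 0], [0, 0, 0], [0, 0, 0], [0, 0, 0], [0, 0, 0], [0, 0, 0], [0, 0, 0], [0, 0, 0], [0, 0, 0], [0, 0, 0]]' --offset '[[-0.06, -0.009, 0], [-0.12, -0.017, 0], [-0.18, -0.026, 0], [-0.229, -0.033, 0], [-0.229, -0.033, 0], [-0.229, -0.033, 0.0], [-0.229, -0.033, 0.04], [-0.229, -0.033, 0.08], [-0.229, -0.033, 0.11], [-0.229, -0.033, 0.11]]' --grip '[0.07, 0.07, 0.07, 0.07, 0.07, 0.07, 0.07, 0.07, 0.07, 0.07]'

```text
clock: 41.25
position: [0.4731, -0.1197, 0.1637]
eef_rot: [0.743, 0.669, -0.001, -0.002]
wrist_force: [0.1, -0.6, 0.2]
width: 0.0699
```

```bash
python3 -c "
from pl import *
from h import *
S={n:cam(n) for n in('scene','top')}
A=cv2.resize(S['scene']['img'][130:240,150:270],(654,600),interpolation=cv2.INTER_CUBIC)
cv2.imwrite('pics/m.png',A)
plan([(.474,-.1225,.125,-5.9)])
"
```

```text
now [ 0.4748 -0.1211  0.1659] heading -6.0 w 0.07 F [0.1 0.3 0.4] t 41.35
off [-0.001, -0.001, 0.041] rot [0.0, -0.0, -0.1] rows 0.7
```

View pics/m.png

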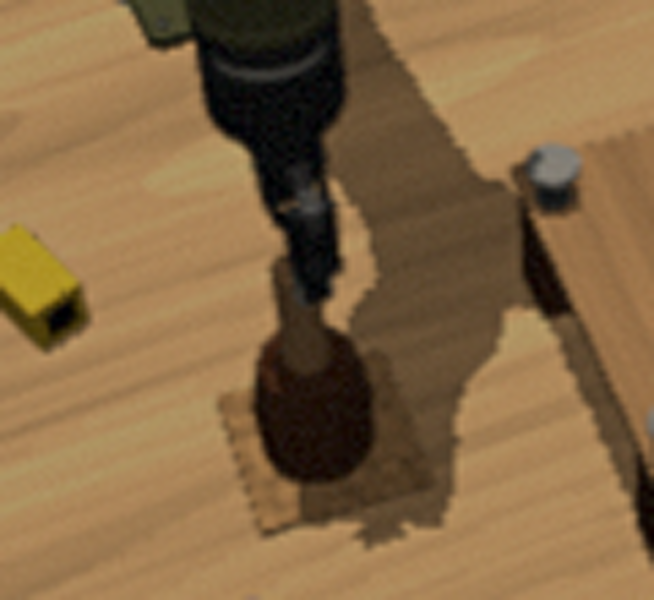

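The jaws straddle the handle (crop 290,280); lower and grip. (That was picture 14.)

Call:
apply_moves --delta_rot '[[0, 0, 0], [0, 0, 0], [0, 0, 0], [0, 0, 0], [0, 0, 0], [0, 0, 0], [0, 0, 0], [0, 0, 0], [0, 0, 0], [0, 0, 0]]' --offset '[[0, 0, 0.015], [0, 0, 0.03], [0, 0, 0.04], [0, 0, 0.04], [0, 0, 0.04], [0, 0, 0.04], [0, 0, 0.04], [0, 0, 0.04], [0, 0, 0.04], [0, 0, 0.04]]' --grip '[0.07, 0.07, 0.07, 0.07, 0.01, 0.01, 0.01, 0.01, 0.01, 0.01]' --squeeze 100

```text
clock: 42.6
position: [0.4749, -0.1223, 0.1262]
eef_rot: [0.744, 0.668, 0.001, 0.001]
wrist_force: [0.4, 1.3, 6.5]
width: 0.0261
```

Call:
apply_moves --delta_rot '[[0, 0, 0], [0, 0, 0], [0, 0, 0], [0, 0, 0], [0, 0, 0], [0, 0, 0]]' --offset '[[0, 0, -0.03], [0, 0, -0.07], [0, 0, -0.12], [0, 0, -0.17], [0, 0, -0.17], [0, 0, -0.17]]' --grip '[0.01, 0.01, 0.01, 0.01, 0.01, 0.01]'

```text
clock: 43.35
position: [0.4726, -0.1214, 0.2943]
eef_rot: [0.744, 0.668, -0.001, -0.001]
wrist_force: [0.3, 0.1, -3.4]
width: 0.026
```

```bash
python3 -c "
from pl import *
from h import *
S={n:cam(n) for n in('scene','top')}
plan([(.423,.0605,.297,-5.9),(.6317,.039,.297,-5.9)])
for n in S:
  for o in ctrl.outline_of('mallet',n)[:2]:
    m=o['pixels'];uv=np.argwhere(m).mean(0)[::-1];print(n,round(o['score'],2),uv.round(1),m.sum(),[round(v,1) for v in o['box']])
  print('pred face',proj(S[n],[(.474,-.1225,.18),(.474,-.1225,.22)]).round(1).tolist())
"
```

```text
now [ 0.4724 -0.1215  0.2936] heading -6.1 w 0.0257 F [-0.2 -0.2 -3.6] t 43.45
off [0.176, -0.069, -0.003] rot [-0.3, -0.0, -0.2] rows 3.0
off [0.177, 0.141, -0.004] rot [-0.3, -0.0, -0.2] rows 3.4
scene 0.69 [201.9 167.6] 725 [189.2, 143.0, 216.6, 186.6]
pred face [[203.5, 175.9], [202.3, 167.1]]
top 0.57 [296.2 199.5] 83 [294.9, 191.3, 300.4, 208.1]
pred face [[304.5, 200.7], [306.1, 199.2]]
```

Call:
apply_moves --delta_rot '[[0, 0, 0], [0, 0, 0], [0, 0, 0], [0, 0, 0], [0, 0, 0], [0, 0, 0], [0, 0, 0], [0, 0, 0], [0, 0, 0]]' --offset '[[0.04, -0.016, 0], [0.09, -0.035, 0], [0.135, -0.053, 0], [0.176, -0.069, 0], [0.176, -0.069, 0], [0.176, -0.069, 0.02], [0.176, -0.069, 0.04], [0.176, -0.069, 0.045], [0.176, -0.069, 0.045]]' --grip '[0.01, 0.01, 0.01, 0.01, 0.01, 0.01, 0.01, 0.01, 0.01]'

```text
clock: 44.68
position: [0.4243, 0.0596, 0.2503]
eef_rot: [0.744, 0.668, -0.0, -0.0]
wrist_force: [-0.6, 0.2, -3.1]
width: 0.0264
```

Call:
apply_moves --delta_rot '[[0, 0, 0], [0, 0, 0], [0, 0, 0], [0, 0, 0]]' --offset '[[0, 0, 0.005], [0, 0, 0.01], [0, 0, 0.014], [0, 0, 0.014]]' --grip '[0.01, 0.01, 0.01, 0.01]'

```text
clock: 45.18
position: [0.4246, 0.0603, 0.2367]
eef_rot: [0.744, 0.668, 0.0, 0.0]
wrist_force: [0.9, -0.5, 0.2]
width: 0.0257
```

```bash
python3 -c "
from pl import *
plan([(.423,.0605,.2175,-5.9)])
"
```

```text
now [0.4246 0.0603 0.2367] heading -6.1 w 0.0257 F [ 0.9 -0.5  0.2] t 45.175
off [-0.0, -0.002, 0.019] rot [0.1, -0.0, -0.2] rows 0.3
```

Call:
apply_moves --delta_rot '[[0, 0, 0], [0, 0, 0], [0, 0, 0], [0, 0, 0], [0, 0, 0]]' --offset '[[0, 0, 0.004], [0, 0, 0.008], [0, 0, 0.012], [0, 0, 0.016], [0, 0, 0.016]]' --grip '[0.01, 0.01, 0.01, 0.01, 0.01]'

```text
clock: 45.8
position: [0.4246, 0.0603, 0.2208]
eef_rot: [0.744, 0.668, 0.001, 0.0]
wrist_force: [-0.1, 0.6, 2.8]
width: 0.0257
```

Call:
apply_moves --delta_rot '[[0, 0, 0], [0, 0, 0], [0, 0, 0], [0, 0, 0]]' --offset '[[0, 0, 0.002], [0, 0, 0.004], [0, 0, 0.005], [0, 0, 0.005]]' --grip '[0.01, 0.01, 0.01, 0.01]'

```text
clock: 46.3
position: [0.4251, 0.0603, 0.2176]
eef_rot: [0.744, 0.668, 0.002, 0.0]
wrist_force: [-2.9, -1.0, 26.6]
width: 0.0262
```

Call:
apply_moves --delta_rot '[[0, 0, 0], [0, 0, 0], [0, 0, 0], [0, 0, 0]]' --offset '[[0, 0, -0.02], [0, 0, -0.05], [0, 0, -0.078], [0, 0, -0.078]]' --grip '[0.01, 0.01, 0.01, 0.01]'

```text
clock: 46.8
position: [0.4253, 0.0606, 0.2945]
eef_rot: [0.744, 0.668, 0.002, 0.001]
wrist_force: [0.3, 0.9, -4.2]
width: 0.0259
```

```bash
python3 -c "
from pl import *
plan([(.6317,.039,.297,-5.9),(.6317,.039,.24,-5.9)])
"
```

```text
now [0.4253 0.0606 0.2945] heading -6.1 w 0.0259 F [ 0.3  0.9 -4.2] t 46.8
off [0.0, 0.208, -0.002] rot [0.2, -0.1, -0.2] rows 3.3
off [0.0, 0.207, 0.055] rot [0.2, -0.1, -0.2] rows 0.9
```

Call:
apply_moves --delta_rot '[[0, 0, 0], [0, 0, 0], [0, 0, 0], [0, 0, 0], [0, 0, 0], [0, 0, 0], [0, 0, 0], [0, 0, 0]]' --offset '[[0, 0.05, 0], [0, 0.1, 0], [0, 0.15, 0], [0, 0.208, 0], [0, 0.208, 0], [0, 0.208, 0.02], [0, 0.208, 0.04], [0, 0.208, 0.046]]' --grip '[0.01, 0.01, 0.01, 0.01, 0.01, 0.01, 0.01, 0.01]'

```text
clock: 47.8
position: [0.6283, 0.0385, 0.2444]
eef_rot: [0.744, 0.668, -0.002, -0.002]
wrist_force: [-0.3, 0.2, -3.4]
width: 0.0259
```

Call:
apply_moves --delta_rot '[[0, 0, 0], [0, 0, 0], [0, 0, 0], [0, 0, 0], [0, 0, 0], [0, 0, 0]]' --offset '[[0, 0, 0.005], [0, 0, 0.01], [0, 0, 0.015], [0, 0, 0.02], [0, 0, 0.025], [0, 0, 0.027]]' --grip '[0.01, 0.01, 0.01, 0.01, 0.01, 0.01]'

```text
clock: 48.55
position: [0.6308, 0.0381, 0.2225]
eef_rot: [0.744, 0.668, 0.001, -0.0]
wrist_force: [-3.5, 0.8, 9.4]
width: 0.026
```

Call:
apply_moves --delta_rot '[[0, 0, 0], [0, 0, 0], [0, 0, 0], [0, 0, 0]]' --offset '[[0, 0, 0.002], [0, 0, 0.004], [0, 0, 0.006], [0, 0, 0.006]]' --grip '[0.01, 0.01, 0.01, 0.01]'

```text
clock: 49.05
position: [0.631, 0.038, 0.2178]
eef_rot: [0.744, 0.668, 0.001, 0.0]
wrist_force: [-5.4, 0.9, 14.6]
width: 0.0264
```

Call:
apply_moves --delta_rot '[[0, 0, 0], [0, 0, 0], [0, 0, 0], [0, 0, 0]]' --offset '[[0, 0, 0.001], [0, 0, 0.002], [0, 0, 0.003], [0, 0, 0.003]]' --grip '[0.01, 0.01, 0.01, 0.01]'

```text
clock: 49.55
position: [0.6314, 0.0378, 0.2176]
eef_rot: [0.744, 0.668, 0.002, 0.001]
wrist_force: [-9.4, 0.5, 29.9]
width: 0.0255
```

Call:
apply_moves --delta_rot '[[0, 0, 0], [0, 0, 0], [0, 0, 0], [0, 0, 0], [0, 0, 0]]' --offset '[[0, 0, -0.02], [0, 0, -0.05], [0, 0, -0.08], [0, 0, -0.08], [0, 0, -0.08]]' --grip '[0.01, 0.01, 0.01, 0.01, 0.01]'

```text
clock: 50.18
position: [0.6302, 0.0383, 0.2903]
eef_rot: [0.744, 0.668, -0.001, -0.001]
wrist_force: [0.0, -0.1, -3.4]
width: 0.0258
```

```bash
python3 -c "
from pl import *
from h import *
plan([])
S={n:cam(n) for n in('scene','top')}
for z in(.100,.107,.125):
  for n in S: print(z,n,'near/far',proj(S[n],[bw(-.105,-.128,z),bw(.105,-.128,z)]).round(1).tolist())
for n in S:
  for q in('pin_near_top','pin_far_top'):
    for o in ctrl.outline_of(q,n)[:3]:
        uv=np.argwhere(o['pixels']).mean(0)[::-1]; print(n,q,round(o['score'],2),uv.round(1),[round(v,1) for v in o['box']])
A=cv2.resize(S['scene']['img'][135:235,230:340],(660,600),interpolation=cv2.INTER_CUBIC)
cv2.imwrite('pics/n.png',A)
"
```

```text
now [0.6302 0.0383 0.2903] heading -6.1 w 0.0258 F [ 0.  -0.1 -3.4] t 50.175
0.1 scene near/far [[250.9, 163.6], [273.2, 211.0]]
0.1 top near/far [[242.1, 221.6], [247.4, 154.0]]
0.107 scene near/far [[250.9, 162.1], [273.3, 209.6]]
0.107 top near/far [[242.0, 221.5], [247.4, 153.5]]
0.125 scene near/far [[250.8, 158.5], [273.5, 206.1]]
0.125 top near/far [[241.9, 221.1], [247.3, 152.2]]
scene pin_near_top 0.62 [221.3 291.5] [182.8, 263.8, 262.1, 318.9]
scene pin_far_top 0.73 [298.7 184. ] [245.2, 144.4, 345.4, 223.5]
top pin_near_top 0.72 [159.2 263.8] [155.5, 248.4, 164.1, 275.7]
```

View pics/n.png

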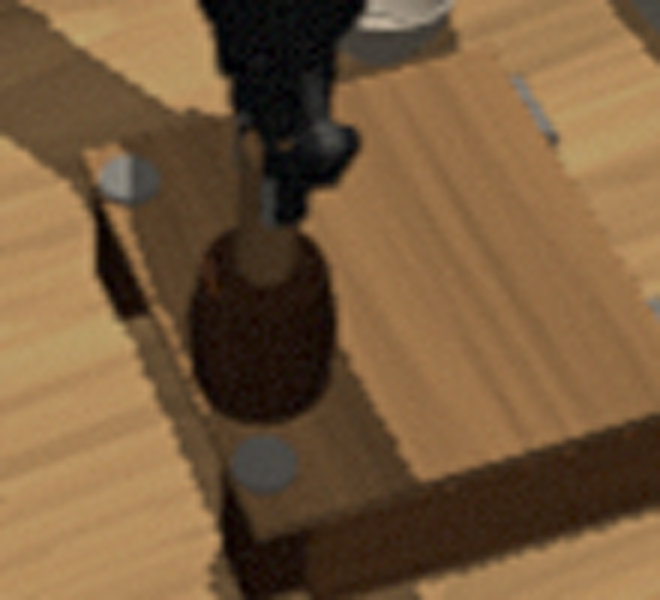

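Both pin heads sit flat on the lid (crop 129,180 and 264,463, within 1 px of the home prediction). Return the mallet.

```bash
python3 -c "
from pl import *
plan([(.474,-.121,.297,-5.9),(.474,-.121,.127,-5.9)])
"
```

```text
now [0.6306 0.0381 0.2906] heading -6.1 w 0.0262 F [-1.3 -0.1 -2.9] t 50.475
off [-0.175, -0.139, -0.006] rot [-0.1, 0.0, -0.2] rows 3.6
off [-0.175, -0.139, 0.164] rot [-0.1, 0.0, -0.2] rows 2.7
```

Call:
apply_moves --delta_rot '[[0, 0, 0], [0, 0, 0], [0, 0, 0], [0, 0, 0], [0, 0, 0], [0, 0, 0], [0, 0, 0], [0, 0, 0], [0, 0, 0], [0, 0, 0], [0, 0, 0]]' --offset '[[-0.04, -0.032, -0.005], [-0.08, -0.064, -0.005], [-0.12, -0.096, -0.005], [-0.16, -0.127, -0.005], [-0.175, -0.139, -0.005], [-0.175, -0.139, -0.005], [-0.175, -0.139, 0.04], [-0.175, -0.139, 0.09], [-0.175, -0.139, 0.13], [-0.175, -0.139, 0.15], [-0.175, -0.139, 0.15]]' --grip '[0.01, 0.01, 0.01, 0.01, 0.01, 0.01, 0.01, 0.01, 0.01, 0.01, 0.01]'

```text
clock: 51.85
position: [0.4749, -0.1192, 0.1399]
eef_rot: [0.743, 0.669, -0.0, -0.001]
wrist_force: [-1.1, -0.3, -3.3]
width: 0.0259
```

Call:
apply_moves --delta_rot '[[0, 0, 0], [0, 0, 0], [0, 0, 0], [0, 0, 0], [0, 0, 0]]' --offset '[[0, 0, 0.005], [0, 0, 0.01], [0, 0, 0.014], [0, 0, 0.014], [0, 0, 0.014]]' --grip '[0.01, 0.01, 0.01, 0.01, 0.01]'

```text
clock: 52.48
position: [0.4742, -0.1211, 0.1276]
eef_rot: [0.744, 0.668, 0.0, 0.0]
wrist_force: [0.2, -0.7, -2.8]
width: 0.0259
```

Call:
apply_moves --delta_rot '[[0, 0, 0], [0, 0, 0], [0, 0, 0], [0, 0, 0]]' --offset '[[0, 0, 0.0005], [0, 0, 0.0015], [0, 0, 0.0025], [0, 0, 0.0025]]' --grip '[0.01, 0.01, 0.01, 0.01]'

```text
clock: 52.98
position: [0.4747, -0.1212, 0.1261]
eef_rot: [0.744, 0.668, 0.001, 0.0]
wrist_force: [-0.3, 0.6, 8.9]
width: 0.0258
```

Seated on the pad (force turned up to +9 N). Open gently and rise.

Call:
apply_moves --delta_rot '[[0, 0, 0], [0, 0, 0], [0, 0, 0], [0, 0, 0], [0, 0, 0], [0, 0, 0], [0, 0, 0], [0, 0, 0], [0, 0, 0], [0, 0, 0], [0, 0, 0]]' --offset '[[0, 0, -0.001], [0, 0, -0.001], [0, 0, -0.001], [0, 0, -0.001], [0, 0, -0.001], [0, 0, -0.03], [0, 0, -0.07], [0, 0, -0.12], [0, 0, -0.17], [0, 0, -0.2], [0, 0, -0.2]]' --grip '[0.035, 0.045, 0.06, 0.07, 0.07, 0.07, 0.07, 0.07, 0.07, 0.07, 0.07]'

```text
clock: 54.35
position: [0.4754, -0.1215, 0.327]
eef_rot: [0.744, 0.668, 0.002, 0.002]
wrist_force: [0.8, -0.0, -0.8]
width: 0.0699
```

Call:
apply_moves --delta_rot '[[0, 0, 0], [0, 0, 0], [0, 0, 0], [0, 0, 0], [0, 0, 0]]' --offset '[[-0.05, 0, 0], [-0.1, 0, 0], [-0.15, 0, 0], [-0.15, 0, 0], [-0.15, 0, 0]]' --grip '[0.07, 0.07, 0.07, 0.07, 0.07]'

```text
clock: 54.98
position: [0.4576, -0.2691, 0.3236]
eef_rot: [0.744, 0.668, -0.0, -0.002]
wrist_force: [0.7, 1.1, 0.9]
width: 0.0699
```

```bash
python3 -c "
from pl import *
from h import *
plan([])
S={n:cam(n) for n in('scene','top')}
for n in S:
  for o in ctrl.outline_of('mallet',n)[:1]:
    m=o['pixels'];uv=np.argwhere(m).mean(0)[::-1];print(n,round(o['score'],2),uv.round(1),m.sum(),[round(v,1) for v in o['box']],ray(S[n],uv,.06).round(4))
  for q in('pin_near_top','pin_far_top'):
    for o in ctrl.outline_of(q,n)[:3]:
        uv=np.argwhere(o['pixels']).mean(0)[::-1]; print(n,q,round(o['score'],2),uv.round(1))
  print(n,proj(S[n],[bw(-.105,-.128,.1),bw(.105,-.128,.1)]).round(1).tolist())
A=cv2.resize(S['top']['img'][110:250,150:350],(800,560),interpolation=cv2.INTER_CUBIC)
cv2.imwrite('pics/o.png',A)
"
```

```text
now [ 0.4576 -0.2691  0.3236] heading -6.1 w 0.0699 F [0.7 1.1 0.9] t 54.975
scene 0.61 [207.  200.1] 660 [195.9, 179.9, 218.7, 219.0] [ 0.4748 -0.1224  0.06  ]
scene pin_near_top 0.55 [251.7 164.8]
scene pin_far_top 0.55 [273.8 212. ]
scene [[250.9, 163.6], [273.2, 211.0]]
top 0.9 [299.2 205.1] 439 [290.9, 194.3, 312.5, 218.9] [ 0.4731 -0.1193  0.06  ]
top pin_near_top 0.65 [241.7 221.8]
top pin_far_top 0.6 [246.7 154.1]
top pin_far_top 0.24 [208.7 186.3]
top [[242.1, 221.6], [247.4, 154.0]]
```

View pics/o.png

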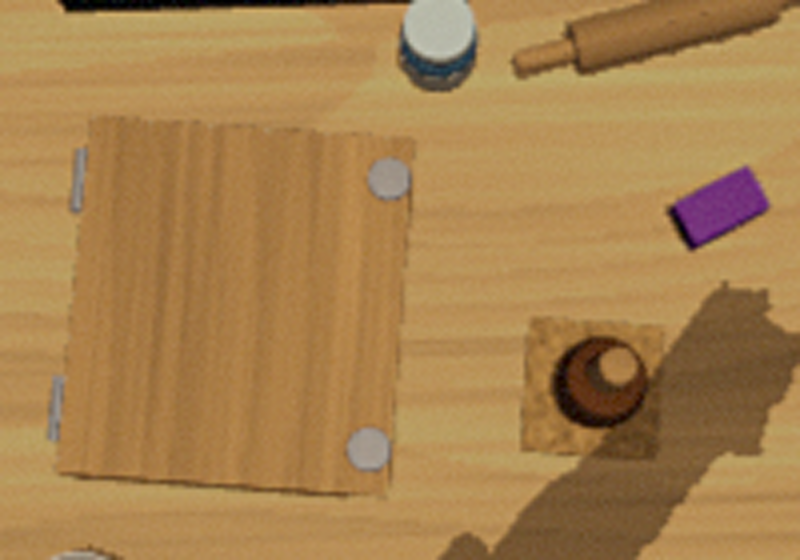

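Lid shut, both pins down, and the mallet upright at the pad's centre (crop 600,380). Handing in.

```bash
python3 -c "
from plant import ctrl
print(ctrl.hand_in())"
```

```text
the job is handed in; nothing more can be done
None
```

I packed the four kiln props that were present into the box, shut the lid, drove both pins home with the mallet's flat face and stood the mallet back on its pad. I handed the job in at about 55 s of the 208 s allowed; no verdict was reported.

**Last checks:**
- **Lid:** its corners matched the fully shut model within about 1 px, checked before the pins were driven.
- **Pins:** both heads were within about 1 px of their fully-home position. Force rose to about 27–30 N at the predicted depth on each.
- **Mallet:** it stood upright at about (0.474, −0.121), within about 3 mm of the pad's centre. The gripper was clear of everything.
- **Other things:** I saw nothing disturbed, but measured none of their positions at the end. The purple, blue and yellow look-alikes were left alone.

**What went wrong or disagreed:**
- One prop grasp slipped and had to be redone lower down.
- The first lid push passed over the lid without moving it, so I repeated it about 20 mm lower.
- The closed fingertips met the lid about 29 mm lower than the stated tip reach predicted. I finished pressing the lid by force instead, and it peaked at about 55 N at the wrist.
- I viewed 16 pictures, two over the budget of 14.

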